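# Put the bead dishes away under the dust cover

### The arm

A 7-joint arm with a two-finger parallel gripper is mounted at the origin on the work surface. World frame = base frame: x ahead of the robot, y to its left, z up, the work surface at z = 0. Lengths are in m, angles in rad, forces in N, time in s.
With the tool pointing down it reaches from about 0.4 to 0.875 m from the base axis. Payload 6.5 kg.
Tool frame: the origin (TCP) lies midway between the tips of the shut fingers; the grasp point (between the pads) lies 19 mm behind it; z points along the fingers, y is the direction in which the jaws open and shut (so a half turn about z gives the same grasp; the last joint's range is limited). The gripper opens to 88 mm and grips with 3 to 60 N. Pads are 18 mm wide; open, the fingers measure 123 mm over their backs; the gripper's body (75 mm by 187 mm) begins 45 mm behind the grasp point.
Start: joints at [1.18, 0.536, -0.004, 1.538, 0.003, 1.067, -0.071], TCP at [0.207, -0.616, 0.239] pointing down, gripper open.
Joint ranges: [-2.7, 2.7], [-0.37, 2.16], [-1.27, 1.26], [0.24, 2.4], [-1.31, 4.45], [0.19, 1.91], [-2.76, 2.76]. Speed limits (rad/s): [2.39, 2.39, 3.14, 3.14, 3.14, 3.14, 3.14].

### API

Orientations are given as a unit quaternion [x, y, z, w].
In Python, from workcell import read_state, snapshot, get_calibration, close_job gives the robot as it stands. The module is installed in compiled form; this text tells all that it offers.
- The arm moves only by the tool jog_arm, never from a script. Its argument "plan" is one flat list of numbers, 7 for each row, row after row: the shift along the world's x, y, z in units of 250 mm (1.0 is 250 mm), then the turn, a rotation vector about the world's x, y, z in units of 30 degrees (1.0 is 30 degrees), then the opening, from -1 (shut) to 1 (fully open). In form: [dx, dy, dz, rx, ry, rz, claw, dx, dy, dz, rx, ry, rz, claw, ...]. A call has 1 to 5 rows; each row is the pose to reach, as a shift and turn from the pose commanded when the call began; what a row does not reach only later rows make up. A row lasts 1/12 s, in which the tool goes at most 41.7 mm and 7.16 degrees, less where a joint would pass 70% of its speed; a pose out of reach is approached as far as the arm can. A call with a number of a shift or a turn outside -1 to 1 is refused whole. A call with a gripper value outside its range is refused whole. The fingers move at their own pace and stop on an object; "newtons" is the grip in N (left out, the last holds). Time passes only in rows, so rows that repeat a pose let the fingers close. It gives the time, the measured TCP pose, the force and the opening at its end, in the units of the state.
- read_state(): the state, without advancing time (a new reading comes with each control period).
- snapshot(name): name is "scene" or "top" or "wrist"; returns the picture (420x560x3 uint8, red, green, blue); there is no depth.
- get_calibration(name): a dict with "fx", "fy", "cx", "cy" (pixels), "distortion" ([k1, k2, p1, p2, k3] as OpenCV has them; the pictures are not rectified), "R" (3x3) and "t" (3): a world point X has camera coordinates R X + t; the wrist camera has in their place "T_tool_cam" (4x4, takes a point from camera to tool coordinates, whose origin is the TCP and whose axes are the flange's). Camera axes: x right, y down, z forward; pixel columns grow to the right and rows downward; lengths in m; the calibration is good to about 2 mm. A picture is of the moment at which its call begins: read the wrist's pose just before it. get_calibration takes no time and is no camera call.
- close_job(): hands the job in, once; it reports no verdict.
The state is a dict: "clock": time; "joint_positions": joint angles; "dq": joint speeds; "joint_efforts": joint torques, N m; "ee_pos": TCP position; "eef_rot": TCP orientation; "wrist_force": force on the tool from outside, world axes, zero at the start; "torque": the same for the moment, N m; "grip_width": finger opening in m.
Only numpy, scipy, OpenCV 4.12 (cv2) and the standard library are available. Lean on these libraries where they do the work, as an engineer would, in place of code of your own. Each camera call takes 0.05 s, during which the arm holds its last target.

### The job

Tidy the tying bench: lift the clear dust cover off its stand by the handle and stand it upright on the black rubber mat, then stack all the bead dishes that lie about the bench flat in one neat stack in the middle of the stand, and put the cover back over them, seated on the stand. The dishes are thin, so grip them lightly, and the cover is brittle, so lower it gently and never let it drop; leave the spools, vials and glue bottle where they are.

Things in the scene. Friction and masses are not known exactly. Their poses are not given: they have to be found in the camera images.
- base: The dust-cover stand, fixed: a round dark wooden foot 144 mm in diameter and 14 mm high, carrying in its middle a plinth 100 mm in diameter whose top is 22 mm above the bench. Origin: centre of the underside. The cover's rim rests on the foot, round the plinth.
- base_top (a point): Centre of the plinth's top, 22 mm above the bench: the bottom of the stack goes here.
- cover: The dust cover: an upside-down clear acrylic cylinder, 116 mm across (inside 110 mm), 116 mm high (inside 112 mm), closed on top, with a black band round its open rim and a black handle on top; about 240 g. Origin: centre of the open rim. At first it stands on the base, rim 14 mm above the bench. Brittle: it cracks if pressed on anything with more than 40 N, or let fall.
- cover_handle (a point): Middle of the handle's bar, 146 mm above the cover's rim: a round bar 12 mm thick and about 70 mm long along the cover's y axis, 30 mm above the cover's top; pinch it from above, the fingers closing along the cover's x axis.
- mat: A round black rubber mat on the bench, 150 mm in diameter, 3 mm thick, fixed. Origin: centre of its underside.
- dish0: A lidded bead dish: white with a clear lid, thin polystyrene, 60 mm in diameter, 16 mm high, about 60 g, flat above and below. Origin: centre of the underside. All alike; four or five of the six are there. Grip it lightly across its diameter: a grip of 20 to 25 N is right; it cracks when the fingers press it with more than 70 N in all (35 N from either side).
- dish1: A lidded bead dish: white with a clear lid, thin polystyrene, 60 mm in diameter, 16 mm high, about 60 g, flat above and below. Origin: centre of the underside. All alike; four or five of the six are there. Grip it lightly across its diameter: a grip of 20 to 25 N is right; it cracks when the fingers press it with more than 70 N in all (35 N from either side).
- dish2: A lidded bead dish: white with a clear lid, thin polystyrene, 60 mm in diameter, 16 mm high, about 60 g, flat above and below. Origin: centre of the underside. All alike; four or five of the six are there. Grip it lightly across its diameter: a grip of 20 to 25 N is right; it cracks when the fingers press it with more than 70 N in all (35 N from either side).
- dish3: A lidded bead dish: white with a clear lid, thin polystyrene, 60 mm in diameter, 16 mm high, about 60 g, flat above and below. Origin: centre of the underside. All alike; four or five of the six are there. Grip it lightly across its diameter: a grip of 20 to 25 N is right; it cracks when the fingers press it with more than 70 N in all (35 N from either side).
- dish4: A lidded bead dish: white with a clear lid, thin polystyrene, 60 mm in diameter, 16 mm high, about 60 g, flat above and below. Origin: centre of the underside. All alike; four or five of the six are there. Grip it lightly across its diameter: a grip of 20 to 25 N is right; it cracks when the fingers press it with more than 70 N in all (35 N from either side).
- dish5: A lidded bead dish: white with a clear lid, thin polystyrene, 60 mm in diameter, 16 mm high, about 60 g, flat above and below. Origin: centre of the underside. All alike; four or five of the six are there. Grip it lightly across its diameter: a grip of 20 to 25 N is right; it cracks when the fingers press it with more than 70 N in all (35 N from either side).
- spool: A thread spool among the dishes, 38 mm in diameter, 38 mm high, standing. Origin: centre of the underside. Leave it.
- vial: An amber vial with a white cap among the dishes, 44 mm in diameter, 72 mm high. Origin: centre of the underside. Leave it.
- spool_b: Another spool like that, at the back right of the bench. Leave it.
- vial_b: Another vial like that, at the back left of the bench. Leave it.
- glue: A glue bottle, 44 mm in diameter, 125 mm high, at the left. Origin: centre of the underside. Leave it.
Not all that is in view belongs to the job. There is more than one size of the mat; the one meant has the size given above.

How it is judged:
By the outcome, as a careful person would: the job done as asked, in the order asked, and still so for the second after the job is handed in, with the robot touching nothing.
Of dish0, dish1, dish2, dish3, dish4, dish5 only 4 to 5 are there at a start; the rules pass over those that are not, and their reading is None.
At some moment in a run one of dish0, dish1, dish2, dish3, dish4, dish5 may be knocked a few centimetres aside while the robot is not near it.
It also fails if it takes over 210 s, if anything falls off the work surface, if the arm or the gripper's body presses on something with over 40 N, if the wrist force passes 120 N, or if a joint passes its speed limit or range.

## Working session

There is one attempt and no reset: what is moved stays moved. The work goes in short steps, Python scripts to look and compute and a tool call to move; the robot and the scene stay as the last step left them, time stands still between calls to the robot, and variables do not carry over. Pictures are saved under pics/ and viewed, and the job is handed in when it is done.

Besides the shell and the picture viewer there is one more tool, called after ">>>" as name(argument=value, ...) on one line, values as JSON. jog_arm: Moves the arm, as the interface text tells. Shifts and turns lie within -1 to 1; 1 stands for 250 mm of shift or 30 degrees of turn. Its arguments: {"type":"object","properties":{"plan":{"type":"array","items":{"type":"number","minimum":-1,"maximum":1}},"newtons":{"type":"number"}},"required":["plan"]}

```bash
mkdir -p pics; ls; python3 - <<'E'
from workcell import *
import cv2
s=read_state(); print({k:(v if not hasattr(v,'__len__') else [round(float(x),4) for x in v]) for k,v in s.items()})
for n in ("scene","top","wrist"):
    cv2.imwrite(f"pics/{n}0.png",snapshot(n)[:,:,::-1]); print(n,get_calibration(n))
E
```

```text
pics
{'clock': 0.0, 'joint_positions': [1.1798, 0.5372, -0.0044, 1.5389, 0.0026, 1.0673, -0.0712], 'dq': [-0.0011, 0.0013, 0.0026, 0.0009, -0.0005, 0.0014, -0.0017], 'joint_efforts': [-0.0006, -57.0989, 0.9902, -25.1605, -0.0563, 0.018, 0.0002], 'ee_pos': [0.2072, -0.6154, 0.2378], 'eef_rot': [0.9868, 0.1617, -0.0002, -0.0009], 'wrist_force': [-0.4122, 0.1525, 0.003], 'torque': [-0.0004, 0.0123, -0.0475], 'grip_width': 0.0878534358443019}
scene {'fx': 465.7753983798266, 'fy': 465.7753983798266, 'cx': 280.0407075515982, 'cy': 210.46298019727305, 'distortion': array([-0.0562913,  0.       ,  0.       ,  0.       ,  0.       ]), 'R': array([[-0.04102717,  0.99915737, -0.0011501 ],
       [ 0.83692205,  0.03373669, -0.54628135],
       [-0.54578224, -0.02337493, -0.83760095]]), 't': array([-0.03414428, -0.35872463,  1.57154832])}
top {'fx': 499.28059702803773, 'fy': 499.28059702803773, 'cx': 283.1901816074005, 'cy': 214.15543130910604, 'distortion': array([-0.13536631,  0.        ,  0.        ,  0.        ,  0.        ]), 'R': array([[ 0.1228135 , -0.99241817,  0.00479748],
       [-0.96999395, -0.12105773, -0.21084772],
       [ 0.20982988,  0.02124142, -0.97750715]]), 't': array([0.01366283, 0.50278283, 1.41491356])}
wrist {'fx': 366.73452445935516, 'fy': 366.73452445935516, 'cx': 284.78341836019274, 'cy': 206.79833454057885, 'distortion': array([-0.07023787,  0.        ,  0.        ,  0.        ,  0.        ]), 'T_tool_cam': array([[-3.05278398e-04, -9.53665735e-01, -3.00868031e-01,
         7.78525775e-02],
       [ 9.99999939e-01, -2.39200926e-04, -2.56460125e-04,
         9.44309933e-05],
       [ 1.72609322e-04, -3.00868091e-01,  9.53665750e-01,
        -1.46029502e-01],
       [ 0.00000000e+00,  0.00000000e+00,  0.00000000e+00,
         1.00000000e+00]])}
```

View pics/top0.png

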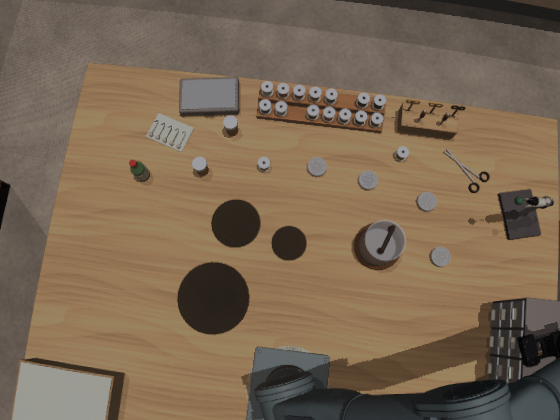

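View pics/scene0.png

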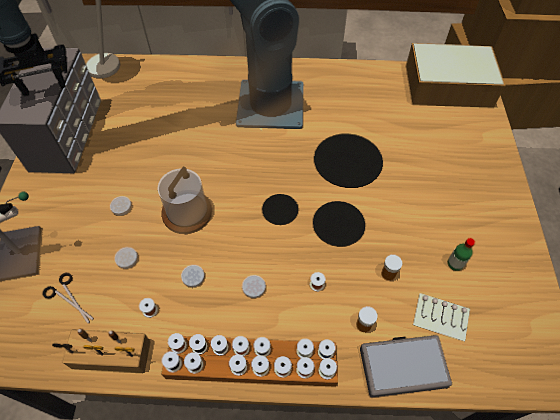

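View pics/wrist0.png

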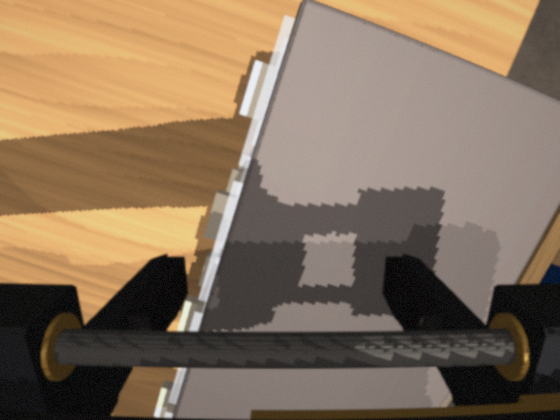

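Top view: the covered stand is at (381,243), with the handle bar at (387,240). There are four pale dishes at (317,166), (368,180), (427,201) and (440,257), and three black mats at (236,223), (289,243) and (214,298). The scene view shows the same four dishes at (254,286), (193,275), (126,257) and (121,205).

```bash
cat > h.py <<'E'
import numpy as np, cv2, time
from workcell import *
from scipy.spatial.transform import Rotation as Ro
def Kd(c): return np.array([[c['fx'],0,c['cx']],[0,c['fy'],c['cy']],[0,0,1]]),np.array(c['distortion'])
def cam(name,st=None):
    c=get_calibration(name); K,d=Kd(c)
    if name=='wrist':
        st=st or read_state(); T=np.array(c['T_tool_cam']); Rt=Ro.from_quat(st['eef_rot']).as_matrix()
        Rwc=Rt@T[:3,:3]; o=Rt@T[:3,3]+np.array(st['ee_pos'])
        return K,d,Rwc.T,-Rwc.T@o
    return K,d,np.array(c['R']),np.array(c['t'])
def rays(C,uv):
    K,d,R,t=C; p=cv2.undistortPoints(np.array(uv,float).reshape(-1,1,2),K,d).reshape(-1,2)
    v=np.c_[p,np.ones(len(p))]@R; return -R.T@t,v
def plane(C,uv,z):
    o,v=rays(C,uv); return o+v*((z-o[2])/v[:,2])[:,None]
def proj(C,X):
    K,d,R,t=C; return cv2.projectPoints(np.array(X,float).reshape(-1,1,3),cv2.Rodrigues(R)[0],t,K,d)[0].reshape(-1,2)
def tri(C1,u1,C2,u2):
    o1,a=rays(C1,u1);o2,b=rays(C2,u2);a=a[0]/np.linalg.norm(a[0]);b=b[0]/np.linalg.norm(b[0])
    s=np.linalg.lstsq(np.c_[a,-b],o2-o1,rcond=None)[0]
    p,q=o1+s[0]*a,o2+s[1]*b; return (p+q)/2,np.linalg.norm(p-q)
def circ(P):
    A=np.c_[2*P[:,:2],np.ones(len(P))]; x=np.linalg.lstsq(A,(P[:,:2]**2).sum(1),rcond=None)[0]
    return x[:2],np.sqrt(x[2]+x[:2]@x[:2])
def snap(n,f): 
    im=snapshot(n)[:,:,::-1].copy(); cv2.imwrite(f'pics/{f}.png',im); return im
E
cat > find.py <<'E'
from h import *
def dishes(im,C,z=0.016,dbg=None):
    hsv=cv2.cvtColor(im,cv2.COLOR_BGR2HSV)
    m=((hsv[...,1]<75)&(hsv[...,2]>95)).astype(np.uint8)*255
    m=cv2.morphologyEx(m,cv2.MORPH_CLOSE,np.ones((3,3)))
    if dbg: cv2.imwrite(dbg,m)
    out=[]
    for c in cv2.findContours(m,cv2.RETR_EXTERNAL,cv2.CHAIN_APPROX_NONE)[0]:
        if len(c)<25 or cv2.contourArea(c)<120: continue
        P=plane(C,cv2.convexHull(c).reshape(-1,2),z)
        (cx,cy),r=cv2.minEnclosingCircle(P[:,:2].astype(np.float32)*1000)
        k=circ(P); out.append((np.round(k[0],4),round(k[1]*2e3,1),round(2*r,1),np.round(c.reshape(-1,2).mean(0))))
    return out
if __name__=='__main__':
    for n in('top','scene'):
        im=cv2.imread(f'pics/{n}0.png');C=cam(n);print(n)
        for o in dishes(im,C,dbg=f'pics/m_{n}.png'):
            if 25<o[1]<90: print(*o)
        g=im.max(2); m=(g<40).astype(np.uint8)*255
        for c in cv2.findContours(m,cv2.RETR_EXTERNAL,cv2.CHAIN_APPROX_NONE)[0]:
            if cv2.contourArea(c)<600: continue
            P=plane(C,cv2.convexHull(c).reshape(-1,2),.003);k=circ(P);print('dark',np.round(k[0],4),round(k[1]*2e3,1),c.reshape(-1,2).mean(0).round())
E
python3 find.py; python3 - <<'E'
import cv2
a=cv2.imread('pics/top0.png')[190:290,330:480];b=cv2.imread('pics/scene0.png')[150:250,100:250]
cv2.imwrite('pics/crop0.png',cv2.resize(cv2.hconcat([a,b]),(800,266),interpolation=cv2.INTER_CUBIC)) if False else cv2.imwrite('pics/crop0.png',cv2.resize(cv2.vconcat([a,b]),(450*1,600),interpolation=cv2.INTER_CUBIC))
E
```

```text
top
[-0.0109 -0.5859] 67.0 72.6 [486. 412.]
[-0.0037  0.0054] 50.1 54.4 [286. 391.]
[ 0.4361 -0.4102] 60.5 61.5 [441. 256.]
[ 0.6023 -0.3573] 59.9 61.3 [427. 201.]
[ 0.6468 -0.1691] 60.6 62.2 [368. 179.]
[ 0.6696 -0.0075] 60.5 61.8 [317. 166.]
[0.6571 0.1552] 45.8 49.7 [264. 164.]
[0.6342 0.3558] 45.8 46.8 [199. 163.]
[ 0.7462 -0.2688] 46.8 51.0 [401. 153.]
[0.7819 0.2806] 46.2 48.3 [230. 122.]
dark [-0.0219 -0.0924] 186.8 [323. 399.]
dark [ 0.2477 -0.3581] 616.0 [426. 399.]
dark [ 0.17 -0.7 ] 244.0 [526. 354.]
dark [ 1.0139 -0.6074] 805.2 [498.   7.]
scene
[ 0.9415 -0.4089] 77.2 81.9 [ 69. 397.]
[0.8708 0.0747] 45.9 48.9 [282. 366.]
[0.8481 0.1789] 80.2 92.7 [327. 359.]
[0.8486 0.1252] 83.8 91.6 [305. 358.]
[0.8486 0.0257] 82.2 92.9 [261. 356.]
[ 0.849  -0.0268] 81.1 92.8 [239. 355.]
[ 0.8264 -0.0784] 45.3 49.5 [219. 345.]
[0.7377 0.2819] 46.7 50.2 [368. 315.]
[ 0.7401 -0.2676] 49.5 55.5 [148. 307.]
[ 0.6693 -0.0067] 60.0 60.9 [253. 286.]
[0.651  0.1557] 48.6 53.9 [317. 281.]
[ 0.6465 -0.1684] 59.4 60.6 [192. 275.]
[0.5896 0.3577] 48.0 52.1 [393. 263.]
[ 0.6015 -0.3552] 60.0 61.2 [125. 257.]
[ 0.4367 -0.4073] 61.8 65.7 [120. 205.]
dark [ 1.0149 -0.4914] 174.4 [ 39. 401.]
dark [0.463  0.2184] 146.4 [339. 223.]
dark [0.4225 0.051 ] 103.2 [280. 209.]
dark [0.2324 0.2538] 211.1 [348. 161.]
dark [-0.4415  0.0033] 176.7 [277.  24.]
dark [-0.0877 -0.9369] 820.5 [41. 83.]
```

View pics/crop0.png

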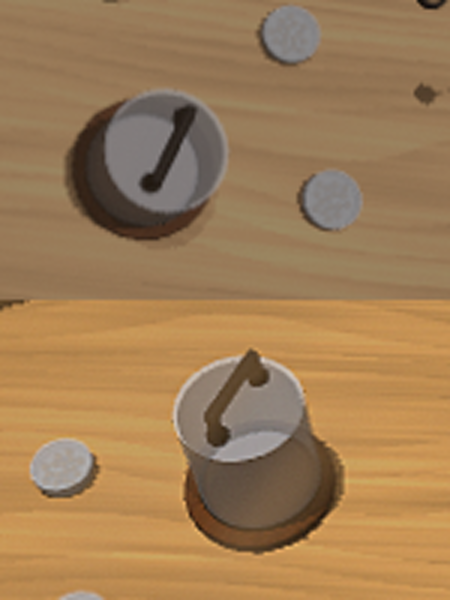

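```bash
python3 - <<'E'
from h import *
C1,C2=cam('top'),cam('scene')
for a,b in (((392,227.3),(184,167.7)),((380.3,250.5),(170.7,187.3))): 
    print(tri(C1,[a],C2,[b]), plane(C1,[a],.16),plane(C2,[b],.16))
a=cv2.imread('pics/top0.png')
g=a.max(2); m=np.zeros_like(g); m[215:265,355:410]=((g<70)*255)[215:265,355:410]
b=cv2.imread('pics/scene0.png');g2=b.max(2);
v=cv2.hconcat([cv2.resize(a[205:275,350:415],None,fx=6,fy=6,interpolation=cv2.INTER_NEAREST),cv2.resize(b[160:230,155:220],None,fx=6,fy=6,interpolation=cv2.INTER_NEAREST)])
# predicted overlays later
cv2.imwrite('pics/crop1.png',v)
E
```

```text
(array([ 0.45826479, -0.19702006,  0.22725574]), np.float64(0.029874567709551044)) [[ 0.4747705  -0.22587318  0.16      ]] [[ 0.40694464 -0.20146022  0.16      ]]
(array([ 0.4219342 , -0.22968481,  0.09073523]), np.float64(0.03544780513238044)) [[ 0.40727675 -0.19918808  0.16      ]] [[ 0.47148707 -0.22572007  0.16      ]]
```

View pics/crop1.png

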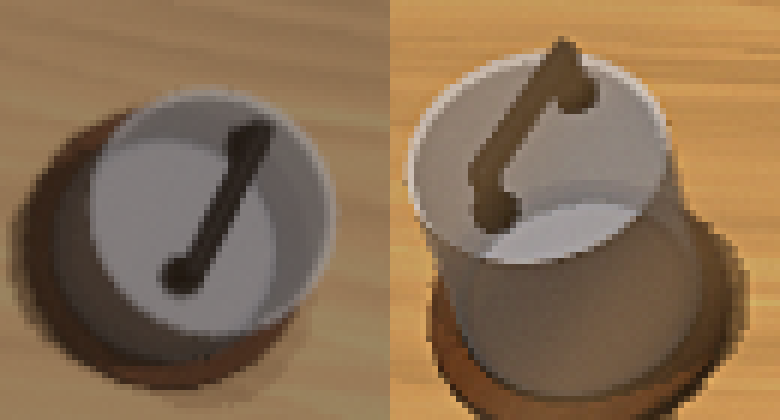

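Candidates:
- **Handle:** the bar is at (387,240) in the top view. Its ends agree in both views, giving a centre of about (0.440, -0.213), a direction of -21° and a length of 72 mm.
- **Mats in the scene view:** (339,223) is 146 mm across, (280,209) is 103 mm and (348,161) is 211 mm. The one meant is (339,223), at (0.463, 0.218).
- **Dishes:** the four 60 mm discs, at (0.436,-0.409), (0.602,-0.356), (0.647,-0.169) and (0.669,-0.007). The roughly 46–50 mm discs are spool and vial tops.

The crop confirms the cover. I'm moving above the handle now.

>>> jog_arm(plan=[0.4,0.7,0,0,0,-0.6,1,0.4,0.7,0,0,0,-0.6,1,0.4,0.7,0,0,0,-0.6,1,0.4,0.7,0,0,0,-0.6,1,0.4,0.7,0,0,0,-0.6,1], newtons=25)

```text
clock: 0.57
ee_pos: [0.3087, -0.438, 0.2385]
eef_rot: [1.0, 0.006, 0.0, -0.001]
wrist_force: [1.2, 0.2, 0.7]
grip_width: 0.0879
```

>>> jog_arm(plan=[0.4,0.7,0,0,0,-0.6,1,0.4,0.7,0,0,0,-0.6,1,0.4,0.7,0,0,0,-0.6,1,0.4,0.7,0,0,0,-0.6,1,0.4,0.7,0,0,0,-0.6,1])

```text
clock: 0.98
ee_pos: [0.4078, -0.2643, 0.2388]
eef_rot: [0.988, -0.151, 0.0, 0.0]
wrist_force: [1.3, -0.9, 0.7]
grip_width: 0.088
```

>>> jog_arm(plan=[0.132,0.212,0,0,0,-0.12,1,0.132,0.212,0,0,0,-0.12,1,0.132,0.212,0,0,0,-0.12,1,0.132,0.212,0,0,0,-0.12,1])

```text
clock: 1.32
ee_pos: [0.4406, -0.2122, 0.2386]
eef_rot: [0.984, -0.181, -0.0, -0.0]
wrist_force: [-0.2, -0.8, 0.4]
grip_width: 0.0884
```

```bash
cat > st.py <<'E'
from h import *
def show():
    s=read_state(); R=Ro.from_quat(s['eef_rot']).as_matrix()
    print('t',round(s['clock'],2),'p',np.round(s['ee_pos'],4),'xyaw',round(np.degrees(np.arctan2(R[1,0],R[0,0])),2),'tilt',np.round(R[:,2],4),'F',np.round(s['wrist_force'],1),'w',round(s['grip_width'],4)); return s
if __name__=='__main__': show()
E
python3 - <<'E'
from st import *
s=show(); snap('wrist','w1'); snap('top','t1'); snap('scene','s1')
E
```

```text
t 1.32 p [ 0.4406 -0.2122  0.2386] xyaw -20.81 tilt [-4.e-04  1.e-04 -1.e+00] F [-0.2 -0.8  0.4] w 0.0884
```

View pics/w1.png

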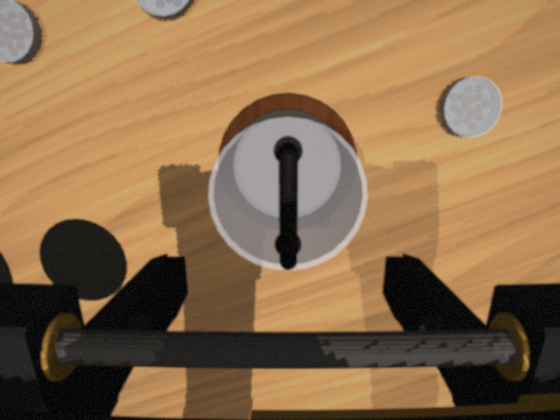

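View pics/t1.png

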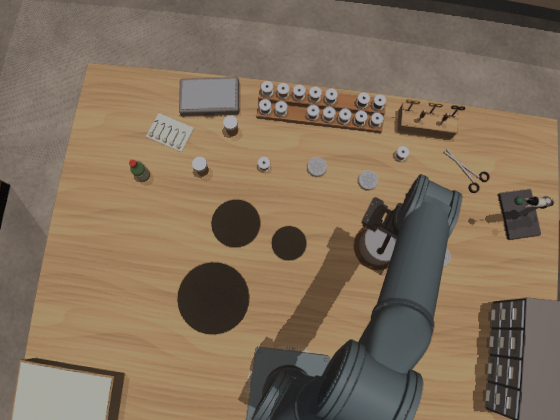

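```bash
python3 - <<'E'
from st import *
C=cam('wrist'); P=plane(C,[(288,143),(288.5,264),(211,195),(366,195)],.16); print(P[:2],P[:2].mean(0), np.linalg.norm(P[0]-P[1]))
print(proj(C,[[.44,-.213,.16]]))
# cover top circle at z=.13
im=cv2.imread('pics/w1.png')
Pc=plane(C,[(210,192),(366,192),(288,270),(288,115),(232,137),(343,137),(232,248),(345,248)],.13);print(circ(Pc))
Pf=plane(C,[(220,150),(288,94),(356,150),(236,117),(340,117)],.014);print('foot',circ(Pf))
P=plane(C,[(0,30),(165,5),(472,106)],.016);print(P)
E
```

```text
[[ 0.48319478 -0.23397293  0.16      ]
 [ 0.40707529 -0.20511749  0.16      ]] [ 0.44513503 -0.21954521  0.16      ] 0.08140524163568803
[[281.67689844 217.16324748]]
(array([ 0.44249832, -0.21873152]), np.float64(0.05772258005254881))
foot (array([ 0.44278895, -0.21994685]), np.float64(0.07089570605645175))
[[ 0.67103387 -0.00836697  0.016     ]
 [ 0.62512174 -0.16861948  0.016     ]
 [ 0.43410634 -0.41244168  0.016     ]]
```

```bash
python3 - <<'E'
from st import *
for n,cr in(('top',(200,285,340,425)),('scene',(150,245,145,230))):
    im=cv2.imread(f'pics/{n}0.png');C=cam(n);hsv=cv2.cvtColor(im,cv2.COLOR_BGR2HSV)
    print(n,[hsv[y,x] for x,y in (((365,255),(350,250),(390,262)) if n=='top' else ((207,215),(185,226),(165,215)))])
    # predict foot circle edges, draw
    a=np.linspace(0,2*np.pi,60)
    v=im.copy()
    for (cx,cy),col in (((.4428,-.2199),(0,255,0)),((.440,-.213),(255,0,0))):
        q=np.c_[cx+.072*np.cos(a),cy+.072*np.sin(a),0*a+.014]
        for S,zz in((.072,.014),(.058,.13)):
            q=np.c_[cx+S*np.cos(a),cy+S*np.sin(a),0*a+zz]
            for p in proj(C,q): 
                p=np.round(p).astype(int); v[p[1],p[0]]=col
    y0,y1,x0,x1=cr; cv2.imwrite(f'pics/ov_{n}.png',cv2.resize(v[y0:y1,x0:x1],None,fx=6,fy=6,interpolation=cv2.INTER_NEAREST))
E
```

```text
top [array([13, 77, 63], dtype=uint8), array([ 16, 108, 154], dtype=uint8), array([ 11, 135,  72], dtype=uint8)]
scene [array([ 15, 152,  79], dtype=uint8), array([ 16, 135,  87], dtype=uint8), array([ 13, 169,  86], dtype=uint8)]
```

View pics/ov_top.png

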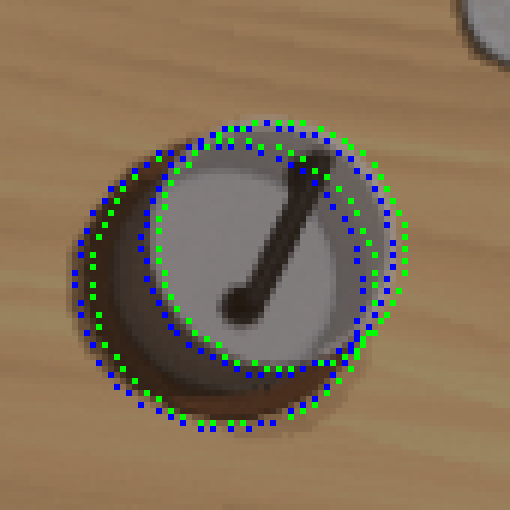

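View pics/ov_scene.png

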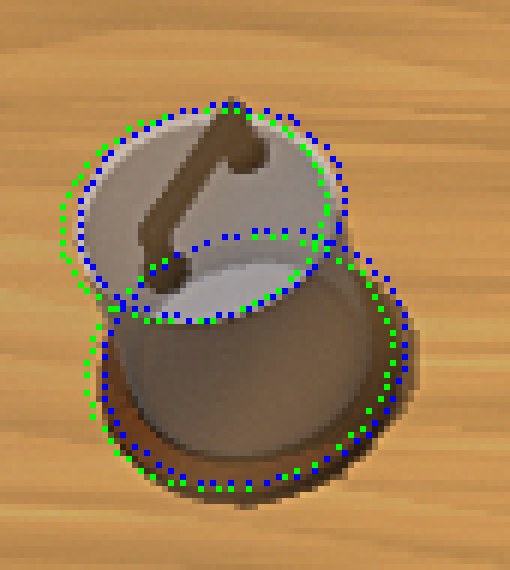

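>>> jog_arm(plan=[0.004,-0.012,-0.2,0,0,0,1,0.004,-0.012,-0.2,0,0,0,1,0.004,-0.012,-0.2,0,0,0,1])

```text
clock: 1.72
ee_pos: [0.4384, -0.2166, 0.1864]
eef_rot: [0.983, -0.183, -0.003, -0.0]
wrist_force: [-0.6, -0.2, -0.1]
grip_width: 0.0879
```

```bash
python3 - <<'E'
from st import *
s=show(); snap('wrist','w2'); C=cam('wrist',s); print(proj(C,[[.441,-.216,.16],[.475,-.229,.16],[.407,-.203,.16]]))
E
```

```text
t 1.72 p [ 0.4384 -0.2166  0.1864] xyaw -21.12 tilt [-0.0062  0.002  -1.    ] F [-0.6 -0.2 -0.1] w 0.0879
[[281.76832285 246.25854877]
 [281.29188106 176.5973855 ]
 [282.20182738 307.59828792]]
```

View pics/w2.png

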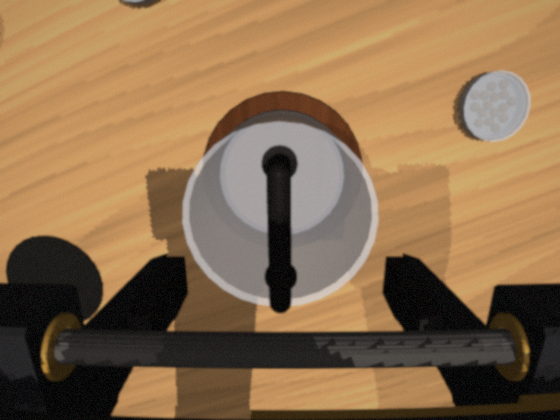

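Wrist view: the bar runs vertically at u≈280, from v 160 to 308. The prediction was u≈281.5, and the bar sits midway between the fingers (185 and 385). I'm lowering and gripping.

>>> jog_arm(plan=[0,0,-0.1,0,0,0,1,0,0,-0.19,0,0,0,1,0,0,-0.19,0,0,0,1,0,0,-0.19,0,0,0,1])

```text
clock: 2.1
ee_pos: [0.4411, -0.2165, 0.1419]
eef_rot: [0.983, -0.182, -0.0, -0.0]
wrist_force: [-0.3, -0.1, 1.2]
grip_width: 0.0883
```

>>> jog_arm(plan=[0,0,0,0,0,0,-1,0,0,0,0,0,0,-1,0,0,0,0,0,0,-1,0,0,0,0,0,0,-1,0,0,0,0,0,0,-1], newtons=25)

```text
clock: 2.52
ee_pos: [0.4416, -0.2163, 0.1418]
eef_rot: [0.983, -0.182, 0.0, 0.0]
wrist_force: [0.3, -0.2, 0.8]
grip_width: 0.057
```

>>> jog_arm(plan=[0,0,0,0,0,0,-1,0,0,0,0,0,0,-1,0,0,0,0,0,0,-1,0,0,0,0,0,0,-1,0,0,0,0,0,0,-1])

```text
clock: 2.93
ee_pos: [0.4413, -0.2162, 0.1412]
eef_rot: [0.983, -0.182, -0.0, -0.0]
wrist_force: [-0.4, -0.2, 0.1]
grip_width: 0.0233
```

```bash
python3 - <<'E'
from st import *
s=show(); snap('wrist','w3')
E
```

```text
t 2.93 p [ 0.4413 -0.2162  0.1412] xyaw -20.99 tilt [-2.e-04  1.e-04 -1.e+00] F [-0.4 -0.2  0.1] w 0.0233
```

View pics/w3.png

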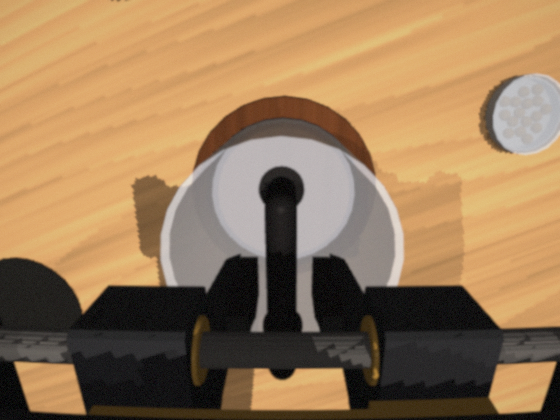

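The bar at u≈281 lies between the fingers, whose midpoint is about 285, and they are still closing.

>>> jog_arm(plan=[0,0,0,0,0,0,-1,0,0,0,0,0,0,-1,0,0,0,0,0,0,-1,0,0,0,0,0,0,-1,0,0,0,0,0,0,-1])

```text
clock: 3.4
ee_pos: [0.4414, -0.216, 0.1412]
eef_rot: [0.983, -0.182, 0.0, -0.0]
wrist_force: [0.2, 0.9, 0.1]
grip_width: 0.0107
```

>>> jog_arm(plan=[0,0,0.02,0,0,0,-1,0,0,0.04,0,0,0,-1,0,0,0.04,0,0,0,-1,0,0,0.04,0,0,0,-1])

```text
clock: 3.73
ee_pos: [0.4414, -0.2165, 0.1516]
eef_rot: [0.983, -0.182, 0.0, 0.0]
wrist_force: [0.1, -1.0, -2.1]
grip_width: 0.0103
```

```bash
python3 - <<'E'
from st import *
s=show(); snap('wrist','w4')
E
```

```text
t 3.73 p [ 0.4414 -0.2165  0.1516] xyaw -21.0 tilt [ 5.e-04 -4.e-04 -1.e+00] F [ 0.1 -1.  -2.1] w 0.0103
```

View pics/w4.png

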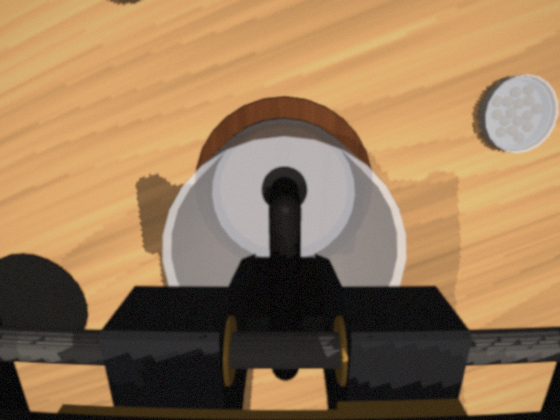

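Lifted: F_z is −2.1 N, which matches about 240 g. I'm raising it further and pinning down the mat.

>>> jog_arm(plan=[0,0,0.1,0,0,0,-1,0,0,0.2,0,0,0,-1,0,0,0.3,0,0,0,-1,0,0,0.4,0,0,0,-1,0,0,0.4,0,0,0,-1])

```text
clock: 4.2
ee_pos: [0.4437, -0.2173, 0.2555]
eef_rot: [0.983, -0.182, 0.004, 0.001]
wrist_force: [1.7, -0.7, -1.3]
grip_width: 0.0105
```

```bash
python3 - <<'E'
from st import *
s=show()
im=cv2.imread('pics/top0.png');C=cam('top')
for th in (30,34,38,45):
  m=np.zeros((420,560),np.uint8); m[195:255,205:265]=(im.max(2)[195:255,205:265]<th)*255
  for c in cv2.findContours(m,cv2.RETR_EXTERNAL,cv2.CHAIN_APPROX_NONE)[0]:
    if len(c)>60: print(th,circ(plane(C,cv2.convexHull(c).reshape(-1,2),.003)))
snap('top','t4')
E
```

```text
t 4.2 p [ 0.4437 -0.2173  0.2555] xyaw -21.01 tilt [ 0.0071 -0.003  -1.    ] F [ 1.7 -0.7 -1.3] w 0.0105
45 (array([0.45989486, 0.21509544]), np.float64(0.06872644285970854))
```

View pics/t4.png

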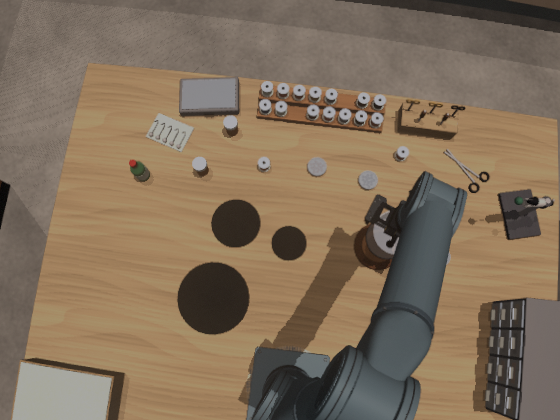

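>>> jog_arm(plan=[0,0.06,0,0,0,0.06,-1,0.01,0.16,0,0,0,0.16,-1,0.015,0.28,0,0,0,0.28,-1,0.02,0.41,0,0,0,0.4,-1,0.028,0.54,0,0,0,0.53,-1])

```text
clock: 4.67
ee_pos: [0.4465, -0.079, 0.2493]
eef_rot: [0.999, -0.042, -0.002, -0.0]
wrist_force: [0.6, 1.2, -3.3]
grip_width: 0.0105
```

>>> jog_arm(plan=[0.007,0.13,0,0,0,0.13,-1,0.014,0.26,0,0,0,0.26,-1,0.02,0.39,0,0,0,0.39,-1,0.025,0.52,0,0,0,0.52,-1,0.03,0.65,0,0,0,0.65,-1])

```text
clock: 5.08
ee_pos: [0.4538, 0.0834, 0.2494]
eef_rot: [0.992, 0.128, -0.002, -0.0]
wrist_force: [1.3, 0.3, -3.0]
grip_width: 0.0102
```

>>> jog_arm(plan=[0.007,0.13,0,0,0,0.13,-1,0.014,0.26,0,0,0,0.26,-1,0.02,0.38,0,0,0,0.38,-1,0.026,0.48,0,0,0,0.48,-1,0.026,0.54,0,0,0,0.52,-1])

```text
clock: 5.5
ee_pos: [0.4602, 0.2199, 0.2495]
eef_rot: [0.965, 0.262, -0.001, -0.001]
wrist_force: [-0.6, -0.1, -2.5]
grip_width: 0.0106
```

>>> jog_arm(plan=[0,0,0,0,0,0,-1,0,0,0,0,0,0,-1,0,0,0,0,0,0,-1])

```text
clock: 5.75
ee_pos: [0.4618, 0.2146, 0.2503]
eef_rot: [0.966, 0.258, -0.001, 0.001]
wrist_force: [-0.3, -0.8, -3.2]
grip_width: 0.0104
```

```bash
python3 - <<'E'
from st import *
s=show(); print(np.round(s['joint_positions'],2)); snap('wrist','w5');snap('top','t5');snap('scene','s5')
E
```

```text
t 5.75 p [0.4618 0.2146 0.2503] xyaw 29.9 tilt [-0.0017 -0.0019 -1.    ] F [-0.3 -0.8 -3.2] w 0.0104
[-0.15  0.32 -0.45  1.87  0.17  0.99 -1.72]
```

View pics/w5.png

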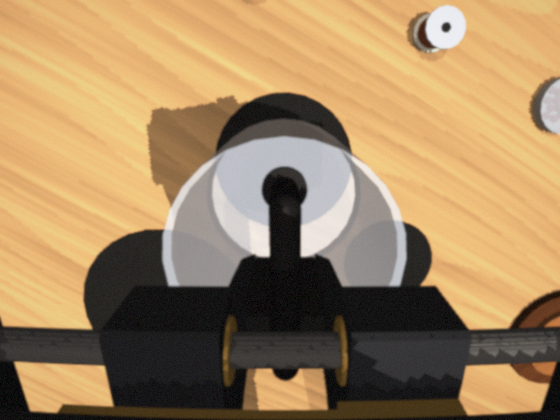

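View pics/t5.png

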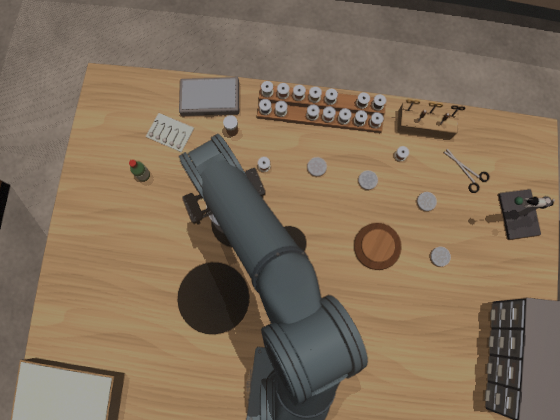

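View pics/s5.png

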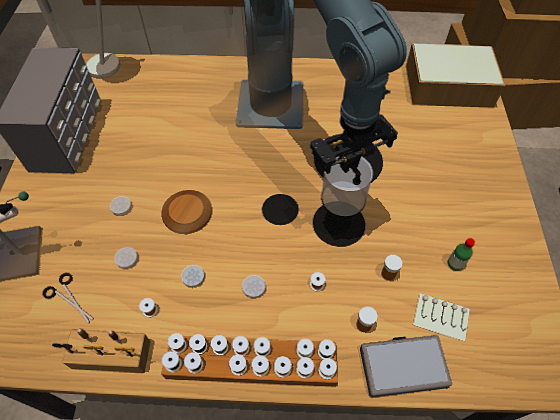

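Wrist view: the stand at the lower right is clear, and the cover hangs level over the mat, whose far edge is at (285,95). The top and scene views show exactly four dishes and the empty stand. I'm lowering gently.

>>> jog_arm(plan=[0,0.002,-0.1,0,0,0,-1,0,0.004,-0.2,0,0,0,-1,0,0.004,-0.3,0,0,0,-1,0,0.004,-0.38,0,0,0,-1,0,0.004,-0.42,0,0,0,-1])

```text
clock: 6.32
ee_pos: [0.4613, 0.2155, 0.144]
eef_rot: [0.966, 0.258, -0.002, 0.001]
wrist_force: [-0.8, 0.2, -3.3]
grip_width: 0.0106
```

>>> jog_arm(plan=[0,0,0,0,0,0,-1,0,0,-0.012,0,0,0,-1,0,0,-0.024,0,0,0,-1,0,0,-0.032,0,0,0,-1,0,0,-0.04,0,0,0,-1])

```text
clock: 6.73
ee_pos: [0.4629, 0.2175, 0.1369]
eef_rot: [0.966, 0.259, 0.001, -0.0]
wrist_force: [0.1, 0.2, -2.8]
grip_width: 0.0106
```

```bash
python3 - <<'E'
from st import *
s=show()
E
```

```text
t 6.73 p [0.4629 0.2175 0.1369] xyaw 30.0 tilt [ 1.5e-03  6.0e-04 -1.0e+00] F [ 0.1  0.2 -2.8] w 0.0106
```

Commanded z is about 0.1365 and contact is expected near 0.130. I'm creeping down.

>>> jog_arm(plan=[0,0,-0.006,0,0,0,-1,0,0,-0.012,0,0,0,-1,0,0,-0.016,0,0,0,-1,0,0,-0.02,0,0,0,-1,0,0,-0.02,0,0,0,-1])

```text
clock: 7.15
ee_pos: [0.4622, 0.2173, 0.1311]
eef_rot: [0.966, 0.259, -0.0, 0.0]
wrist_force: [-0.8, 1.0, -2.7]
grip_width: 0.0105
```

>>> jog_arm(plan=[0,0,-0.003,0,0,0,-1,0,0,-0.005,0,0,0,-1,0,0,-0.007,0,0,0,-1,0,0,-0.008,0,0,0,-1,0,0,-0.008,0,0,0,-1])

```text
clock: 7.57
ee_pos: [0.4622, 0.2183, 0.13]
eef_rot: [0.966, 0.259, 0.0, -0.0]
wrist_force: [-3.1, 0.8, 5.7]
grip_width: 0.0106
```

Contact: F_z changed from −2.7 to +5.7 N, at z 0.130 as predicted. I'm releasing.

>>> jog_arm(plan=[0,0,0,0,0,0,-0.4,0,0,0,0,0,0,-0.4,0,0,0,0,0,0,-0.4,0,0,0,0,0,0,-0.2,0,0,0,0,0,0,-0.2])

```text
clock: 7.98
ee_pos: [0.4624, 0.2172, 0.1292]
eef_rot: [0.966, 0.259, 0.0, 0.0]
wrist_force: [-0.4, 0.0, -0.4]
grip_width: 0.0354
```

```bash
python3 - <<'E'
from st import *
s=show(); snap('wrist','w6')
E
```

```text
t 7.98 p [0.4624 0.2172 0.1292] xyaw 30.0 tilt [ 1.e-04 -1.e-04 -1.e+00] F [-0.4  0.  -0.4] w 0.0354
```

View pics/w6.png

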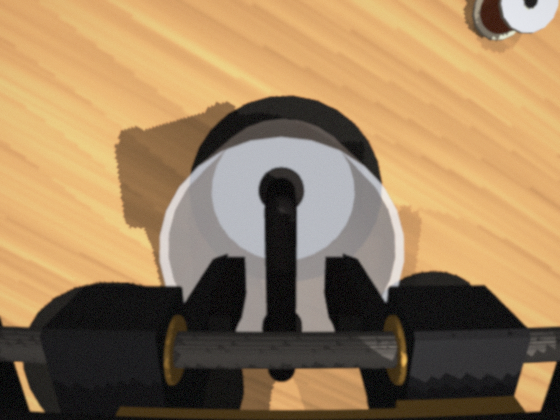

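>>> jog_arm(plan=[0,0,0.05,0,0,0,0.2,0,0,0.15,0,0,0,0.5,0,0,0.3,0,0,0,1,0,0,0.4,0,0,0,1,0,0,0.4,0,0,0,1])

```text
clock: 8.45
ee_pos: [0.465, 0.219, 0.2342]
eef_rot: [0.966, 0.259, 0.004, -0.001]
wrist_force: [-0.2, 0.8, 0.0]
grip_width: 0.0666
```

```bash
python3 - <<'E'
from st import *
s=show()
v=[]
for n,(y0,y1,x0,x1) in(('top',(215,280,345,412)),('scene',(180,245,150,225))):
    im=cv2.imread(f'pics/{n}5.png' if 0 else f'pics/{n[0]}5.png');C=cam(n);hsv=cv2.cvtColor(im,cv2.COLOR_BGR2HSV)
    sub=hsv[y0:y1,x0:x1]; 
    m=np.zeros(hsv.shape[:2],np.uint8)
    bg=np.median(sub[:4].reshape(-1,3),0); print(n,'bg',bg,'c',hsv[(y0+y1)//2,(x0+x1)//2])
    for th in (0.62,0.7,0.78):
        m[:]=0;m[y0:y1,x0:x1]=(sub[...,2]<bg[2]*th)*255
        mm=cv2.morphologyEx(cv2.morphologyEx(m,cv2.MORPH_CLOSE,np.ones((9,9))),cv2.MORPH_OPEN,np.ones((5,5)))
        c=max(cv2.findContours(mm,cv2.RETR_EXTERNAL,cv2.CHAIN_APPROX_NONE)[0],key=len)
        k=circ(plane(C,cv2.convexHull(c).reshape(-1,2),.014)); print('foot',th,k[0].round(4),round(k[1]*2e3,1))
    w=cv2.resize(im[y0:y1,x0:x1],None,fx=6,fy=6,interpolation=cv2.INTER_NEAREST); cv2.imwrite(f'pics/st_{n}.png',w)
im=cv2.imread('pics/t5.png');
for n,f in(('top','t5'),('scene','s5')):
    from find import dishes
    for o in dishes(cv2.imread(f'pics/{f}.png'),cam(n)):
        if 55<o[1]<66: print(n,*o)
E
```

```text
t 8.45 p [0.465  0.219  0.2342] xyaw 30.0 tilt [ 0.0079  0.0036 -1.    ] F [-0.2  0.8  0. ] w 0.0666
top bg [ 16. 107. 158.] c [ 13 145 130]
foot 0.62 [ 0.4435 -0.2143] 141.1
foot 0.7 [ 0.444  -0.2146] 143.0
foot 0.78 [ 0.4444 -0.2151] 144.4
scene bg [ 16. 147. 198.] c [ 14 178 166]
foot 0.62 [ 0.4521 -0.2134] 141.0
foot 0.7 [ 0.4486 -0.2134] 145.9
foot 0.78 [ 0.4482 -0.2132] 147.7
top [ 0.4361 -0.4099] 60.8 61.8 [440. 256.]
top [ 0.6021 -0.3567] 60.6 62.1 [427. 201.]
top [ 0.6467 -0.1689] 61.0 62.2 [368. 179.]
top [ 0.6695 -0.0076] 60.7 61.8 [317. 166.]
scene [ 0.6693 -0.0067] 60.0 60.9 [253. 286.]
scene [ 0.6465 -0.1684] 59.4 60.6 [192. 275.]
scene [ 0.6017 -0.3551] 60.2 62.2 [125. 257.]
scene [ 0.4364 -0.4079] 60.8 65.7 [120. 205.]
```

View pics/st_top.png

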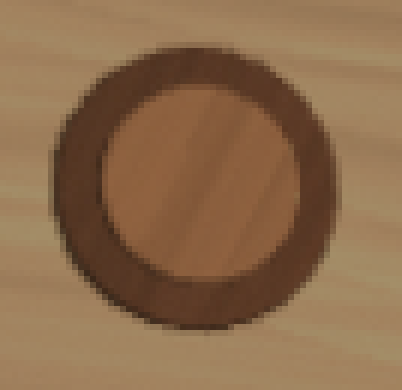

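View pics/st_scene.png

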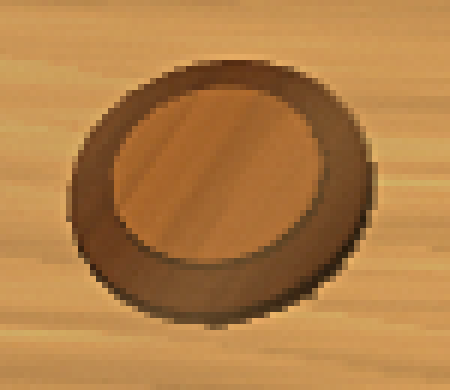

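```bash
python3 - <<'E'
from st import *
for n,(x0,x1,y0,y1,ox,oy) in(('top',(101,300,83,282,345,215)),('scene',(113,325,85,265,150,180))):
    q=np.array([((x0+x1)/2,y0),((x0+x1)/2,y1),(x0,(y0+y1)/2),(x1,(y0+y1)/2),((x0+x1)/2,(y0+y1)/2)])/6+[ox,oy]-.5
    P=plane(cam(n),q,.022); print(n,P[4,:2], P[:4,:2].mean(0), np.linalg.norm(P[0]-P[1]),np.linalg.norm(P[2]-P[3]))
E
```

```text
top [ 0.44582737 -0.21589896] [ 0.44598752 -0.21597724] 0.10014928160596831 0.10010092628516992
scene [ 0.44553012 -0.21383712] [ 0.44499731 -0.21396082] 0.10228622937420688 0.10048426869857112
```

Stand centre is (0.4455, -0.215): the two views agree and the plinth measures 100 mm. Next is the dish at (0.669, -0.007).

>>> jog_arm(plan=[0.5,-0.55,0,0,0,0,1,0.5,-0.55,0,0,0,0,1,0.5,-0.55,0,0,0,0,1,0.5,-0.55,0,0,0,0,1,0.5,-0.55,0,0,0,0,1])

```text
clock: 8.87
ee_pos: [0.5902, 0.0736, 0.2283]
eef_rot: [0.967, 0.256, 0.0, 0.001]
wrist_force: [-0.4, -1.2, -0.6]
grip_width: 0.0882
```

>>> jog_arm(plan=[0.328,-0.348,-0.3,0,0,0,1,0.328,-0.348,-0.3,0,0,0,1,0.328,-0.348,-0.3,0,0,0,1,0.328,-0.348,-0.3,0,0,0,1,0.328,-0.348,-0.3,0,0,0,1])

```text
clock: 9.28
ee_pos: [0.6689, -0.0119, 0.1502]
eef_rot: [0.967, 0.256, -0.003, 0.001]
wrist_force: [-0.5, -0.8, 0.6]
grip_width: 0.0878
```

>>> jog_arm(plan=[0,0,0,0,0,0,1,0,0,0,0,0,0,1])

```text
clock: 9.45
ee_pos: [0.6689, -0.0049, 0.1548]
eef_rot: [0.966, 0.26, 0.0, -0.001]
wrist_force: [-0.7, 0.4, 0.2]
grip_width: 0.0882
```

```bash
python3 - <<'E'
from st import *
from find import dishes
s=show(); im=snap('wrist','w7');C=cam('wrist',s)
print(proj(C,[[.6695,-.0072,.016]]), proj(C,[[.4455,-.215,.022]]))
for o in dishes(im,C,dbg='pics/m7.png'):
    if 50<o[1]<70: print(*o)
E
```

```text
t 9.45 p [ 0.6689 -0.0049  0.1548] xyaw 30.13 tilt [ 2.0e-04  1.5e-03 -1.0e+00] F [-0.7  0.4  0.2] w 0.0882
[[287.85338506 193.4520434 ]] [[349.71210649 462.84418071]]
[ 0.6499 -0.1702] 54.4 41.7 [451. 284.]
[ 0.67   -0.0078] 60.6 61.2 [289. 192.]
[0.6516 0.1584] 52.1 57.3 [ 90. 109.]
[ 0.8477 -0.0293] 55.9 56.3 [434.  17.]
```

View pics/w7.png

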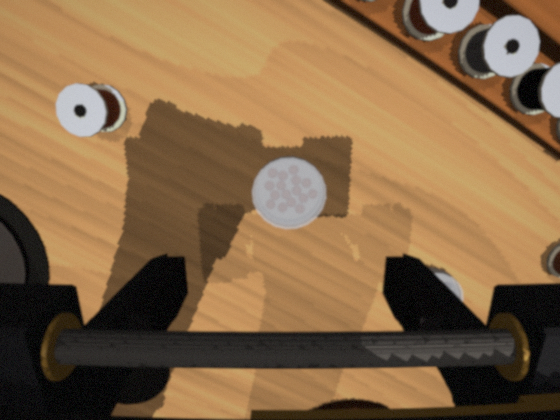

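The wrist view puts the dish at (289,192), predicted (288,193), so it's confirmed. I'm descending.

>>> jog_arm(plan=[0,0,-0.15,0,0,0,1,0,0,-0.3,0,0,0,1,0,0,-0.45,0,0,0,1,0,0,-0.55,0,0,0,1,0,0,-0.58,0,0,0,1], newtons=22)

```text
clock: 9.92
ee_pos: [0.6661, -0.0054, 0.0061]
eef_rot: [0.966, 0.26, -0.003, -0.001]
wrist_force: [-1.0, -0.4, 0.7]
grip_width: 0.0885
```

>>> jog_arm(plan=[0,0,-0.02,0,0,0,1,0,0,-0.02,0,0,0,0.2,0,0,-0.02,0,0,0,-0.2,0,0,-0.02,0,0,0,-1,0,0,-0.02,0,0,0,-1])

```text
clock: 10.33
ee_pos: [0.6706, -0.0071, 0.0061]
eef_rot: [0.966, 0.259, 0.001, 0.0]
wrist_force: [0.5, 0.5, -0.5]
grip_width: 0.0632
```

>>> jog_arm(plan=[0,0,0,0,0,0,-1,0,0,0,0,0,0,-1,0,0,0,0,0,0,-1,0,0,0,0,0,0,-1])

```text
clock: 10.67
ee_pos: [0.6704, -0.0072, 0.0057]
eef_rot: [0.966, 0.259, 0.001, 0.0]
wrist_force: [-1.0, 0.2, 7.4]
grip_width: 0.0595
```

>>> jog_arm(plan=[0,0,0.03,0,0,0,-1,0,0,0.08,0,0,0,-1,0,0,0.16,0,0,0,-1,0,0,0.26,0,0,0,-1,0,0,0.3,0,0,0,-1])

```text
clock: 11.08
ee_pos: [0.6712, -0.0071, 0.0832]
eef_rot: [0.966, 0.259, 0.002, 0.0]
wrist_force: [0.9, -0.2, 0.2]
grip_width: 0.0589
```

>>> jog_arm(plan=[0,0,0,0,0,0,-1,0,0,0,0,0,0,-1])

```text
clock: 11.25
ee_pos: [0.6695, -0.0073, 0.0797]
eef_rot: [0.966, 0.259, 0.0, 0.0]
wrist_force: [0.1, -0.9, -1.5]
grip_width: 0.0593
```

```bash
python3 - <<'E'
from st import *
s=show(); im=snap('wrist','w8'); snap('scene','s8')
E
```

```text
t 11.25 p [ 0.6695 -0.0073  0.0797] xyaw 30.01 tilt [ 1.e-03 -1.e-04 -1.e+00] F [ 0.1 -0.9 -1.5] w 0.0593
```

View pics/w8.png

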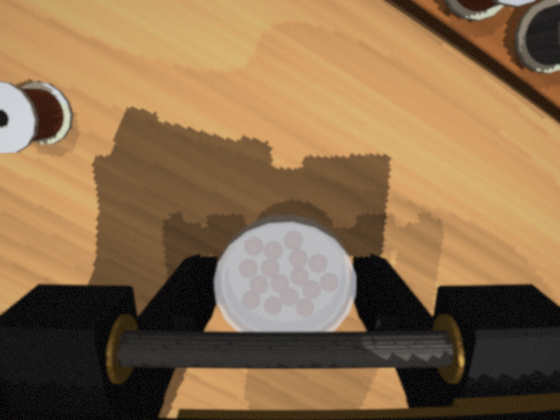

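View pics/s8.png

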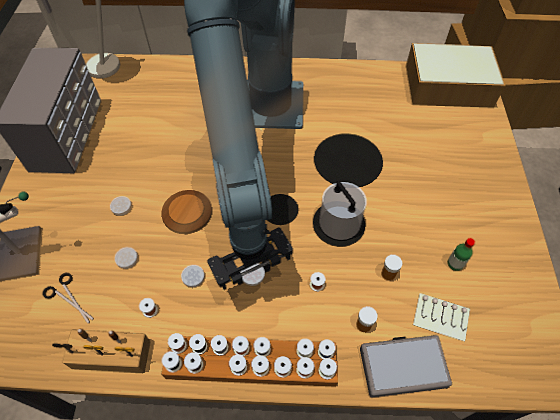

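```bash
python3 - <<'E'
from st import *
s=read_state(); C=cam('wrist',s)
R=Ro.from_quat(s['eef_rot']).as_matrix();p=np.array(s['ee_pos'])
a=np.linspace(0,2*np.pi,80); z=p[2]-.005+.016
im=cv2.imread('pics/w8.png')
for dx,col in((0,(0,0,255)),(.003,(0,255,0))):
    c=p+R@[dx,0,0]
    for q in proj(C,np.c_[c[0]+.03*np.cos(a),c[1]+.03*np.sin(a),0*a+z]): cv2.circle(im,(int(q[0]),int(q[1])),1,col,-1)
cv2.imwrite('pics/w8o.png',im[180:360,180:400].repeat(2,0).repeat(2,1))
E
```

```text
(no output)
```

View pics/w8o.png

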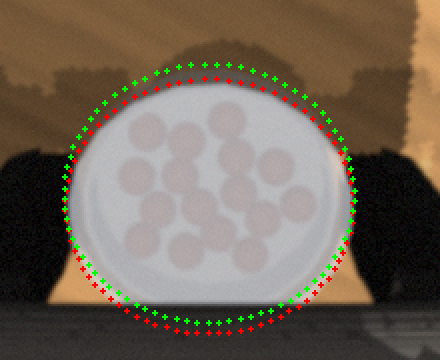

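The held dish matches the TCP-centred circle to within 1 mm. I'm carrying it to the stand.

>>> jog_arm(plan=[-0.06,-0.05,0,0,0,0,-1,-0.16,-0.15,0,0,0,0,-1,-0.27,-0.25,0,0,0,0,-1,-0.38,-0.35,0,0,0,0,-1,-0.49,-0.45,0,0,0,0,-1])

```text
clock: 11.77
ee_pos: [0.5444, -0.1204, 0.0778]
eef_rot: [0.966, 0.259, -0.001, -0.001]
wrist_force: [-0.7, -1.4, -1.3]
grip_width: 0.0596
```

>>> jog_arm(plan=[-0.11,-0.1,0,0,0,0,-1,-0.22,-0.2,0,0,0,0,-1,-0.32,-0.3,0,0,0,0,-1,-0.38,-0.36,0,0,0,0,-1,-0.406,-0.382,0,0,0,0,-1])

```text
clock: 12.18
ee_pos: [0.4412, -0.218, 0.0779]
eef_rot: [0.967, 0.257, -0.002, -0.0]
wrist_force: [0.3, -0.5, -0.7]
grip_width: 0.0592
```

>>> jog_arm(plan=[0,0,-0.04,0,0,0,-1,0,0,-0.08,0,0,0,-1,0,0,-0.12,0,0,0,-1,0,0,-0.16,0,0,0,-1,0,0,-0.16,0,0,0,-1])

```text
clock: 12.6
ee_pos: [0.4449, -0.2132, 0.0367]
eef_rot: [0.966, 0.26, -0.001, -0.001]
wrist_force: [-0.1, 1.1, -0.1]
grip_width: 0.0591
```

```bash
python3 - <<'E'
from st import *
s=show(); im=snap('wrist','w9'); C=cam('wrist',s)
a=np.linspace(0,2*np.pi,80)
for cx,cy,r,z,col in((.4455,-.215,.072,.014,(0,255,0)),(.4455,-.215,.05,.022,(255,0,0))):
    for q in proj(C,np.c_[cx+r*np.cos(a),cy+r*np.sin(a),0*a+z]): cv2.circle(im,(int(q[0]),int(q[1])),1,col,-1)
cv2.imwrite('pics/w9o.png',im)
E
```

```text
t 12.6 p [ 0.4449 -0.2132  0.0367] xyaw 30.16 tilt [-0.003   0.0021 -1.    ] F [-0.1  1.1 -0.1] w 0.0591
```

View pics/w9o.png

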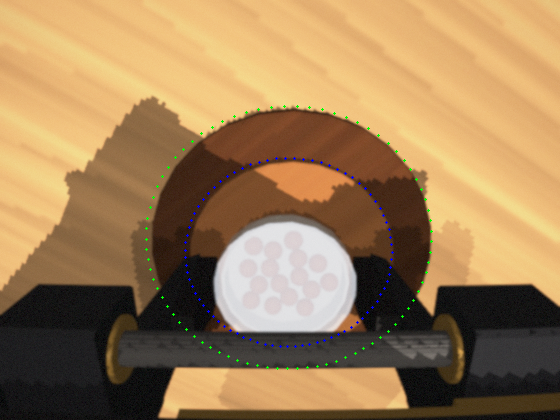

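The stand lies within about 1.5 mm of where I predicted. I'm lowering with a slight correction.

>>> jog_arm(plan=[0.002,-0.004,-0.012,0,0,0,-1,0.002,-0.004,-0.024,0,0,0,-1,0.002,-0.004,-0.034,0,0,0,-1,0.002,-0.004,-0.042,0,0,0,-1,0.002,-0.004,-0.042,0,0,0,-1])

```text
clock: 13.07
ee_pos: [0.4457, -0.2162, 0.0285]
eef_rot: [0.966, 0.259, -0.0, -0.0]
wrist_force: [-1.6, -0.4, -0.3]
grip_width: 0.0594
```

```bash
python3 st.py
```

```text
t 13.07 p [ 0.4457 -0.2162  0.0285] xyaw 30.01 tilt [-2.e-04  0.e+00 -1.e+00] F [-1.6 -0.4 -0.3] w 0.0594
```

>>> jog_arm(plan=[0,0,-0.003,0,0,0,-1,0,0,-0.005,0,0,0,-1,0,0,-0.005,0,0,0,-1])

```text
clock: 13.32
ee_pos: [0.4459, -0.2163, 0.0277]
eef_rot: [0.966, 0.259, 0.0, 0.0]
wrist_force: [-1.0, 0.1, 1.2]
grip_width: 0.0595
```

>>> jog_arm(plan=[0,0,0,0,0,0,0.7,0,0,0,0,0,0,0.7,0,0,0,0,0,0,0.7,0,0,0.1,0,0,0,0.7,0,0,0.25,0,0,0,0.8])

```text
clock: 13.73
ee_pos: [0.4435, -0.2151, 0.0882]
eef_rot: [0.966, 0.259, -0.002, -0.002]
wrist_force: [0.3, -0.6, 0.6]
grip_width: 0.0788
```

>>> jog_arm(plan=[0,0,0.15,0,0,0,1,0,0,0.25,0,0,0,1,0,0,0.25,0,0,0,1,0,0,0.25,0,0,0,1])

```text
clock: 14.07
ee_pos: [0.4467, -0.2168, 0.1537]
eef_rot: [0.966, 0.259, 0.001, 0.001]
wrist_force: [-0.1, 0.7, 0.3]
grip_width: 0.0881
```

```bash
python3 - <<'E'
from st import *
s=show(); im=snap('wrist','w10'); C=cam('wrist',s); from find import dishes
for o in dishes(im,C,z=.038):
    if 50<o[1]<70: print(*o)
print(proj(C,[[.4457,-.2162,.038]]))
for n in('top','scene'):
    for o in dishes(snap(n,n[0]+'10'),cam(n)):
        if 50<o[1]<70: print(n,*o)
E
```

```text
t 14.07 p [ 0.4467 -0.2168  0.1537] xyaw 29.99 tilt [ 0.0029 -0.0017 -1.    ] F [-0.1  0.7  0.3] w 0.0881
[ 0.4423 -0.3917] 56.6 57.1 [473. 294.]
[ 0.4453 -0.2166] 60.7 61.4 [283. 201.]
[ 0.5947 -0.3427] 55.6 56.5 [534. 114.]
[[282.99353927 201.69931754]]
top [ 0.0806 -0.0802] 63.6 68.9 [321. 364.]
top [ 0.6467 -0.1689] 60.9 62.2 [368. 179.]
scene [ 0.6465 -0.1684] 59.4 60.6 [192. 275.]
scene [ 0.6019 -0.3547] 60.7 63.1 [126. 257.]
scene [ 0.4313 -0.2211] 62.3 66.0 [185. 206.]
scene [ 0.4367 -0.4073] 61.8 65.7 [120. 205.]
```

View pics/w10.png

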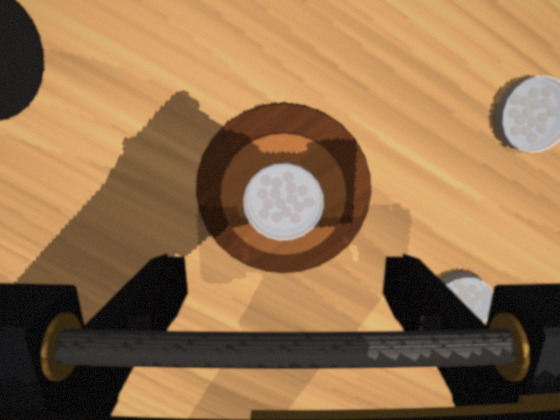

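The first dish is at (0.4455,-0.2164), centred on the plinth, and the cover still stands on the mat. Next is the dish at (0.6466,-0.1687).

>>> jog_arm(plan=[0.8,0.19,0,0,0,0,1,0.8,0.19,0,0,0,0,1,0.8,0.19,0,0,0,0,1,0.8,0.19,0,0,0,0,1,0.8,0.19,0,0,0,0,1])

```text
clock: 14.63
ee_pos: [0.647, -0.1675, 0.1504]
eef_rot: [0.966, 0.259, -0.001, -0.001]
wrist_force: [0.2, -0.7, 0.2]
grip_width: 0.0885
```

>>> jog_arm(plan=[0,0,0,0,0,0,1,0,0,0,0,0,0,1,0,0,0,0,0,0,1])

```text
clock: 14.88
ee_pos: [0.6443, -0.1686, 0.1504]
eef_rot: [0.966, 0.259, -0.002, -0.001]
wrist_force: [-1.2, 0.0, -0.7]
grip_width: 0.0884
```

```bash
cat > wl.py <<'E'
from st import *
from find import dishes
import sys
s=show(); im=snap('wrist',sys.argv[1]); C=cam('wrist',s)
for o in dishes(im,C,z=float(sys.argv[2]) if len(sys.argv)>2 else .016):
    if 56<o[1]<66: print(*o)
E
python3 wl.py w11
```

```text
t 14.88 p [ 0.6443 -0.1686  0.1504] xyaw 30.03 tilt [-3.8e-03  3.0e-04 -1.0e+00] F [-1.2  0.  -0.7] w 0.0884
[ 0.4227 -0.2239] 65.4 66.6 [222. 403.]
[ 0.647  -0.1694] 60.7 61.2 [288. 190.]
```

View pics/w11.png

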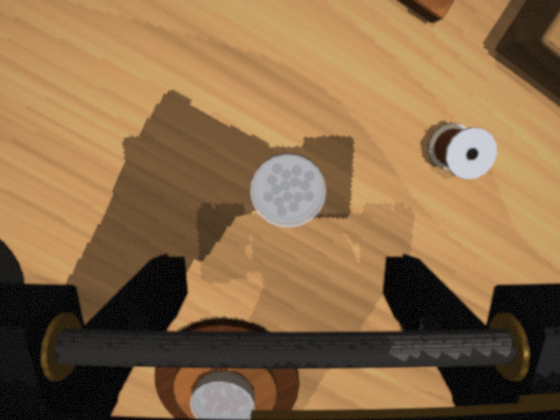

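>>> jog_arm(plan=[0.003,-0.001,-0.15,0,0,0,1,0.003,-0.001,-0.3,0,0,0,1,0.003,-0.001,-0.45,0,0,0,1,0.003,-0.001,-0.55,0,0,0,1,0.003,-0.001,-0.58,0,0,0,1])

```text
clock: 15.35
ee_pos: [0.6416, -0.1695, 0.0027]
eef_rot: [0.966, 0.258, -0.004, -0.001]
wrist_force: [-1.0, 0.5, 0.9]
grip_width: 0.0881
```

>>> jog_arm(plan=[0,0,-0.014,0,0,0,1,0,0,-0.014,0,0,0,0.2,0,0,-0.014,0,0,0,-0.2,0,0,-0.014,0,0,0,-1,0,0,-0.014,0,0,0,-1])

```text
clock: 15.77
ee_pos: [0.6477, -0.1693, 0.0058]
eef_rot: [0.966, 0.259, 0.001, 0.001]
wrist_force: [0.4, -0.5, 0.8]
grip_width: 0.0633
```

>>> jog_arm(plan=[0,0,0,0,0,0,-1,0,0,0,0,0,0,-1,0,0,0,0,0,0,-1,0,0,0,0,0,0,-1])

```text
clock: 16.1
ee_pos: [0.6475, -0.1692, 0.0054]
eef_rot: [0.966, 0.259, 0.001, 0.001]
wrist_force: [-1.4, -0.9, 6.3]
grip_width: 0.059
```

```bash
python3 st.py
```

```text
t 16.1 p [ 0.6475 -0.1692  0.0054] xyaw 30.0 tilt [ 1.8e-03 -7.0e-04 -1.0e+00] F [-1.4 -0.9  6.3] w 0.059
```

>>> jog_arm(plan=[0,0,0.03,0,0,0,-1,0,0,0.08,0,0,0,-1,0,0,0.16,0,0,0,-1,0,0,0.26,0,0,0,-1,0,0,0.32,0,0,0,-1])

```text
clock: 16.52
ee_pos: [0.6478, -0.169, 0.0873]
eef_rot: [0.966, 0.259, 0.001, 0.001]
wrist_force: [0.8, -0.9, -0.0]
grip_width: 0.0594
```

>>> jog_arm(plan=[-0.06,-0.014,0,0,0,0,-1,-0.16,-0.038,0,0,0,0,-1,-0.27,-0.064,0,0,0,0,-1,-0.38,-0.09,0,0,0,0,-1,-0.49,-0.116,0,0,0,0,-1])

```text
clock: 16.93
ee_pos: [0.523, -0.1982, 0.0847]
eef_rot: [0.966, 0.259, 0.0, 0.0]
wrist_force: [-0.5, -1.0, -1.1]
grip_width: 0.0594
```

>>> jog_arm(plan=[-0.1,-0.024,0,0,0,0,-1,-0.2,-0.048,0,0,0,0,-1,-0.27,-0.064,0,0,0,0,-1,-0.314,-0.074,0,0,0,0,-1,-0.314,-0.074,0,0,0,0,-1])

```text
clock: 17.35
ee_pos: [0.4434, -0.2174, 0.0843]
eef_rot: [0.966, 0.258, -0.001, 0.0]
wrist_force: [-0.3, 0.1, -1.1]
grip_width: 0.059
```

>>> jog_arm(plan=[0,0,-0.03,0,0,0,-1,0,0,-0.06,0,0,0,-1,0,0,-0.09,0,0,0,-1,0,0,-0.1,0,0,0,-1,0,0,-0.1,0,0,0,-1])

```text
clock: 17.77
ee_pos: [0.4455, -0.2157, 0.0577]
eef_rot: [0.966, 0.259, -0.001, -0.001]
wrist_force: [0.3, 0.2, 0.0]
grip_width: 0.0594
```

```bash
python3 - <<'E'
from st import *
s=show(); im=snap('wrist','w12'); C=cam('wrist',s)
R=Ro.from_quat(s['eef_rot']).as_matrix();p=np.array(s['ee_pos'])
a=np.linspace(0,2*np.pi,80)
for cx,cy,r,z,col in((.4455,-.2165,.03,.038,(0,255,0)),(p[0],p[1],.03,p[2]-.0055+.016,(0,0,255))):
    for q in proj(C,np.c_[cx+r*np.cos(a),cy+r*np.sin(a),0*a+z]): cv2.circle(im,(int(q[0]),int(q[1])),1,col,-1)
cv2.imwrite('pics/w12o.png',im)
E
```

```text
t 17.77 p [ 0.4455 -0.2157  0.0577] xyaw 30.07 tilt [-0.0015  0.0011 -1.    ] F [0.3 0.2 0. ] w 0.0594
```

View pics/w12o.png

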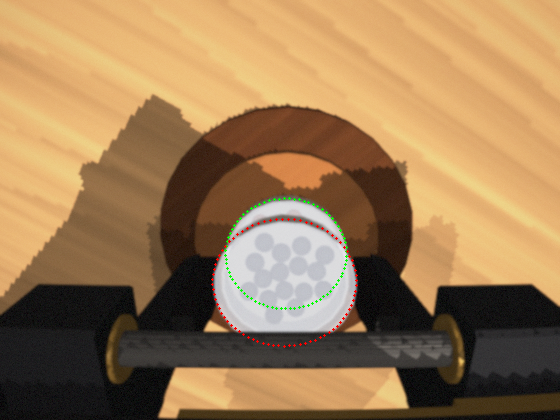

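>>> jog_arm(plan=[0,0,-0.015,0,0,0,-1,0,0,-0.03,0,0,0,-1,0,0,-0.044,0,0,0,-1,0,0,-0.054,0,0,0,-1,0,0,-0.056,0,0,0,-1])

```text
clock: 18.23
ee_pos: [0.4453, -0.2163, 0.0445]
eef_rot: [0.966, 0.259, -0.0, -0.0]
wrist_force: [0.1, -0.9, -0.8]
grip_width: 0.0591
```

>>> jog_arm(plan=[0,0,-0.002,0,0,0,-1,0,0,-0.004,0,0,0,-1,0,0,-0.004,0,0,0,-1])

```text
clock: 18.48
ee_pos: [0.4456, -0.2165, 0.044]
eef_rot: [0.966, 0.259, 0.0, 0.0]
wrist_force: [-0.6, -0.1, -0.5]
grip_width: 0.0595
```

```bash
python3 st.py
```

```text
t 18.48 p [ 0.4456 -0.2165  0.044 ] xyaw 30.01 tilt [ 2.e-04 -1.e-04 -1.e+00] F [-0.6 -0.1 -0.5] w 0.0595
```

>>> jog_arm(plan=[0,0,-0.002,0,0,0,-1,0,0,-0.004,0,0,0,-1,0,0,-0.004,0,0,0,-1])

```text
clock: 18.73
ee_pos: [0.4457, -0.2165, 0.0434]
eef_rot: [0.966, 0.259, 0.0, 0.0]
wrist_force: [-2.1, -1.0, 4.8]
grip_width: 0.0594
```

Contact at z 0.0434, as predicted. I'm releasing and rising.

>>> jog_arm(plan=[0,0,0,0,0,0,0.7,0,0,0,0,0,0,0.7,0,0,0,0,0,0,0.7,0,0,0.1,0,0,0,0.7,0,0,0.25,0,0,0,0.8])

```text
clock: 19.15
ee_pos: [0.4432, -0.2153, 0.1036]
eef_rot: [0.966, 0.259, -0.002, -0.002]
wrist_force: [1.5, 0.1, 0.3]
grip_width: 0.0785
```

>>> jog_arm(plan=[0,0,0.15,0,0,0,1,0,0,0.2,0,0,0,1,0,0,0.2,0,0,0,1,0,0,0.2,0,0,0,1])

```text
clock: 19.48
ee_pos: [0.4458, -0.2167, 0.1558]
eef_rot: [0.966, 0.259, 0.0, 0.001]
wrist_force: [0.2, -0.3, 0.4]
grip_width: 0.0885
```

```bash
python3 wl.py w13 .054; python3 - <<'E'
from st import *
from find import dishes
for n in('top','scene'):
    for o in dishes(snap(n,n[0]+'13'),cam(n)):
        if 56<o[1]<66: print(n,*o)
E
```

```text
t 19.48 p [ 0.4458 -0.2167  0.1558] xyaw 30.0 tilt [ 1.1e-03 -8.0e-04 -1.0e+00] F [ 0.2 -0.3  0.4] w 0.0885
[ 0.4465 -0.216 ] 62.1 63.9 [284. 204.]
top [ 0.0802 -0.0814] 59.4 66.7 [322. 365.]
scene [ 0.6019 -0.3547] 60.7 63.1 [126. 257.]
scene [ 0.4367 -0.4074] 61.6 65.7 [120. 205.]
```

View pics/w13.png

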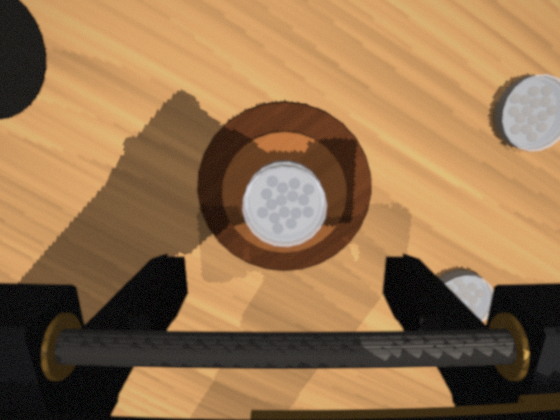

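Two dishes are stacked and neat. Next is the dish at (0.602,-0.3555).

>>> jog_arm(plan=[0.625,-0.556,0,0,0,0,1,0.625,-0.556,0,0,0,0,1,0.625,-0.556,0,0,0,0,1,0.625,-0.556,0,0,0,0,1,0.625,-0.556,0,0,0,0,1])

```text
clock: 20.05
ee_pos: [0.6016, -0.3559, 0.1533]
eef_rot: [0.966, 0.259, -0.001, -0.001]
wrist_force: [-0.1, 0.7, -0.0]
grip_width: 0.0882
```

>>> jog_arm(plan=[0,0,0,0,0,0,1,0,0,0,0,0,0,1,0,0,0,0,0,0,1])

```text
clock: 20.3
ee_pos: [0.6001, -0.3537, 0.1534]
eef_rot: [0.966, 0.259, -0.001, -0.001]
wrist_force: [0.6, 0.2, -0.9]
grip_width: 0.0883
```

```bash
python3 wl.py w14
```

```text
t 20.3 p [ 0.6001 -0.3537  0.1534] xyaw 30.05 tilt [-0.0031  0.0021 -1.    ] F [ 0.6  0.2 -0.9] w 0.0883
[ 0.435  -0.4107] 59.4 58.8 [251. 376.]
[ 0.6021 -0.3569] 60.8 61.4 [290. 192.]
```

View pics/w14.png

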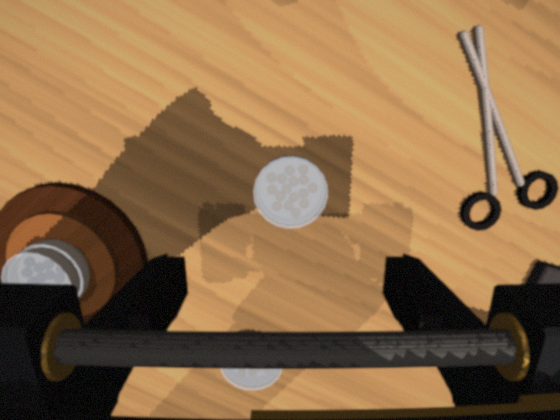

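>>> jog_arm(plan=[0,-0.002,-0.15,0,0,0,1,0,-0.002,-0.3,0,0,0,1,0,-0.002,-0.45,0,0,0,1,0,-0.002,-0.55,0,0,0,1,0,-0.002,-0.59,0,0,0,1])

```text
clock: 20.77
ee_pos: [0.5975, -0.3528, 0.0037]
eef_rot: [0.966, 0.26, -0.003, -0.003]
wrist_force: [-1.4, 0.8, -0.0]
grip_width: 0.0881
```

>>> jog_arm(plan=[0,0,-0.014,0,0,0,1,0,0,-0.014,0,0,0,0.2,0,0,-0.014,0,0,0,-0.2,0,0,-0.014,0,0,0,-1,0,0,-0.014,0,0,0,-1])

```text
clock: 21.18
ee_pos: [0.6023, -0.356, 0.0064]
eef_rot: [0.966, 0.259, 0.001, 0.001]
wrist_force: [-0.8, -0.3, -0.1]
grip_width: 0.0635
```

>>> jog_arm(plan=[0,0,0,0,0,0,-1,0,0,0,0,0,0,-1,0,0,0,0,0,0,-1,0,0,0,0,0,0,-1])

```text
clock: 21.52
ee_pos: [0.6022, -0.356, 0.0061]
eef_rot: [0.966, 0.259, 0.001, 0.001]
wrist_force: [-0.8, -0.3, 7.2]
grip_width: 0.0592
```

```bash
python3 st.py
```

```text
t 21.52 p [ 0.6022 -0.356   0.0061] xyaw 30.0 tilt [ 0.0019 -0.0012 -1.    ] F [-0.8 -0.3  7.2] w 0.0592
```

>>> jog_arm(plan=[0,0,0.03,0,0,0,-1,0,0,0.08,0,0,0,-1,0,0,0.17,0,0,0,-1,0,0,0.3,0,0,0,-1,0,0,0.38,0,0,0,-1])

```text
clock: 21.93
ee_pos: [0.6023, -0.3558, 0.1032]
eef_rot: [0.966, 0.259, 0.001, 0.001]
wrist_force: [0.5, -0.0, -0.4]
grip_width: 0.0595
```

>>> jog_arm(plan=[-0.05,0.044,0,0,0,0,-1,-0.12,0.107,0,0,0,0,-1,-0.2,0.178,0,0,0,0,-1,-0.28,0.25,0,0,0,0,-1,-0.36,0.32,0,0,0,0,-1])

```text
clock: 22.35
ee_pos: [0.5105, -0.2747, 0.1006]
eef_rot: [0.966, 0.259, 0.0, 0.0]
wrist_force: [-0.8, -0.5, -1.1]
grip_width: 0.0596
```

>>> jog_arm(plan=[-0.08,0.072,0,0,0,0,-1,-0.16,0.144,0,0,0,0,-1,-0.22,0.197,0,0,0,0,-1,-0.266,0.238,0,0,0,0,-1,-0.266,0.238,0,0,0,0,-1])

```text
clock: 22.77
ee_pos: [0.4423, -0.2139, 0.1002]
eef_rot: [0.966, 0.26, -0.001, -0.0]
wrist_force: [0.2, -0.3, -0.4]
grip_width: 0.0594
```

>>> jog_arm(plan=[0,0,-0.03,0,0,0,-1,0,0,-0.06,0,0,0,-1,0,0,-0.08,0,0,0,-1,0,0,-0.1,0,0,0,-1,0,0,-0.1,0,0,0,-1])

```text
clock: 23.18
ee_pos: [0.4444, -0.216, 0.0731]
eef_rot: [0.966, 0.259, -0.001, -0.001]
wrist_force: [-0.6, -0.5, -1.1]
grip_width: 0.0595
```

```bash
cat > ov.py <<'E'
from st import *
import sys
n=sys.argv[1]; zt=float(sys.argv[2])
s=show(); im=snap('wrist',n); C=cam('wrist',s)
p=np.array(s['ee_pos']); a=np.linspace(0,2*np.pi,80)
for cx,cy,r,z,col in((.4457,-.2165,.03,zt,(0,255,0)),(p[0],p[1],.03,p[2]-.0055+.016,(0,0,255))):
    for q in proj(C,np.c_[cx+r*np.cos(a),cy+r*np.sin(a),0*a+z]): cv2.circle(im,(int(q[0]),int(q[1])),1,col,-1)
cv2.imwrite(f'pics/{n}o.png',im)
E
python3 ov.py w15 .054
```

```text
t 23.18 p [ 0.4444 -0.216   0.0731] xyaw 29.99 tilt [-1.6e-03  9.0e-04 -1.0e+00] F [-0.6 -0.5 -1.1] w 0.0595
```

View pics/w15o.png

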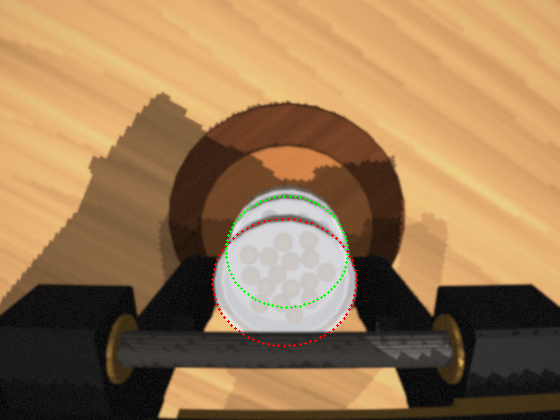

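>>> jog_arm(plan=[0,0,-0.015,0,0,0,-1,0,0,-0.03,0,0,0,-1,0,0,-0.042,0,0,0,-1,0,0,-0.05,0,0,0,-1,0,0,-0.05,0,0,0,-1])

```text
clock: 23.65
ee_pos: [0.4445, -0.2158, 0.0615]
eef_rot: [0.966, 0.259, -0.0, -0.0]
wrist_force: [0.6, -0.7, -0.2]
grip_width: 0.0594
```

>>> jog_arm(plan=[0,0,-0.002,0,0,0,-1,0,0,-0.004,0,0,0,-1,0,0,-0.004,0,0,0,-1])

```text
clock: 23.9
ee_pos: [0.4448, -0.2159, 0.061]
eef_rot: [0.966, 0.259, 0.0, 0.0]
wrist_force: [-0.1, -0.7, -0.4]
grip_width: 0.0594
```

>>> jog_arm(plan=[0.003,-0.002,0,0,0,0,-1,0.003,-0.002,-0.003,0,0,0,-1,0.003,-0.002,-0.005,0,0,0,-1,0.003,-0.002,-0.005,0,0,0,-1])

```text
clock: 24.23
ee_pos: [0.4457, -0.2166, 0.06]
eef_rot: [0.966, 0.259, 0.0, 0.0]
wrist_force: [-1.1, 0.3, 4.1]
grip_width: 0.0593
```

Contact at 0.060, as predicted. Releasing.

>>> jog_arm(plan=[0,0,0,0,0,0,0.7,0,0,0,0,0,0,0.7,0,0,0,0,0,0,0.7,0,0,0.1,0,0,0,0.7,0,0,0.25,0,0,0,0.8])

```text
clock: 24.65
ee_pos: [0.443, -0.2153, 0.1203]
eef_rot: [0.966, 0.259, -0.003, -0.002]
wrist_force: [0.7, -0.4, 0.5]
grip_width: 0.0787
```

>>> jog_arm(plan=[0,0,0.13,0,0,0,1,0,0,0.13,0,0,0,1,0,0,0.13,0,0,0,1,0,0,0.13,0,0,0,1])

```text
clock: 24.98
ee_pos: [0.4449, -0.2164, 0.1542]
eef_rot: [0.966, 0.259, -0.0, -0.0]
wrist_force: [-0.4, -0.5, -0.7]
grip_width: 0.0881
```

```bash
python3 wl.py w16 .070; python3 - <<'E'
from st import *
from find import dishes
for n in('top','scene'):
    for o in dishes(snap(n,n[0]+'16'),cam(n)):
        if 56<o[1]<66: print(n,*o)
E
```

```text
t 24.98 p [ 0.4449 -0.2164  0.1542] xyaw 30.01 tilt [-7.e-04  0.e+00 -1.e+00] F [-0.4 -0.5 -0.7] w 0.0881
[ 0.4473 -0.2154] 63.7 67.1 [285. 209.]
top [ 0.0809 -0.081 ] 60.2 66.7 [322. 365.]
scene [ 0.4367 -0.4074] 61.6 65.7 [120. 205.]
```

View pics/w16.png

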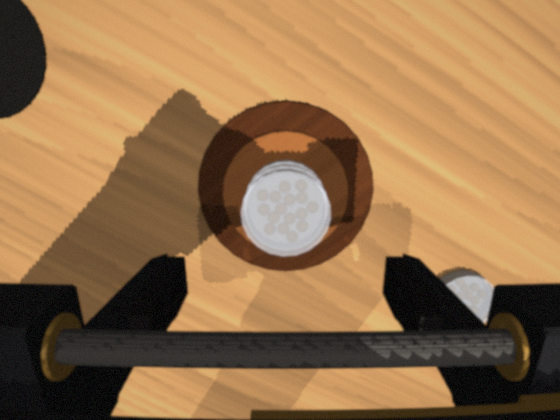

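View pics/s16.png

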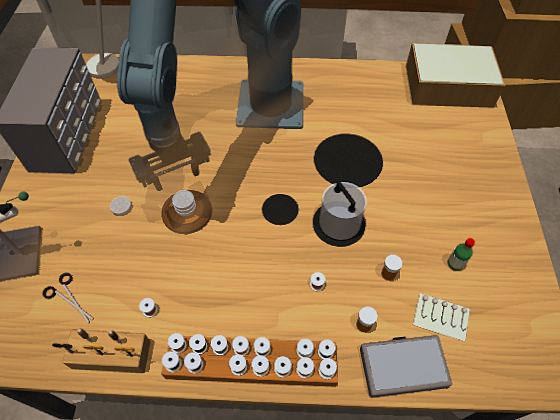

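Three are stacked, and the last dish is at scene (120,205), i.e. (0.436,-0.409).

>>> jog_arm(plan=[-0.038,-0.77,0,0,0,0,1,-0.038,-0.77,0,0,0,0,1,-0.038,-0.77,0,0,0,0,1,-0.038,-0.77,0,0,0,0,1,-0.038,-0.77,0,0,0,0,1])

```text
clock: 25.55
ee_pos: [0.4339, -0.4135, 0.1534]
eef_rot: [0.966, 0.257, -0.001, 0.0]
wrist_force: [0.4, 0.8, 0.6]
grip_width: 0.0883
```

>>> jog_arm(plan=[0,0,0,0,0,0,1,0,0,0,0,0,0,1,0,0,0,0,0,0,1])

```text
clock: 25.8
ee_pos: [0.4359, -0.4073, 0.1536]
eef_rot: [0.966, 0.259, -0.0, -0.001]
wrist_force: [0.3, 0.1, 0.4]
grip_width: 0.0884
```

```bash
python3 wl.py w17
```

```text
t 25.8 p [ 0.4359 -0.4073  0.1536] xyaw 30.07 tilt [-0.0013  0.0022 -1.    ] F [0.3 0.1 0.4] w 0.0884
[ 0.4359 -0.4103] 60.7 61.3 [288. 194.]
```

View pics/w17.png

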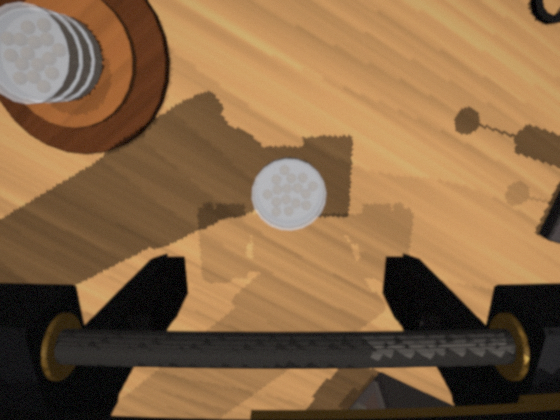

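```bash
python3 - <<'E'
from st import *
C=cam('top')
for z in (0,.1,.2): print(z,plane(C,[(490,300),(522,300),(487,405)],z).round(3))
print(tri(cam('top'),[(527,301)],cam('scene'),[(68,172)]),tri(cam('top'),[(488,300)],cam('scene'),[(98,80)]))
C=cam('wrist')
print(plane(C,[(376,374)],.15),plane(C,[(376,374)],.0))
E
```

```text
0 [[ 0.322 -0.578  0.   ]
 [ 0.333 -0.681  0.   ]
 [ 0.011 -0.591  0.   ]]
0.1 [[ 0.313 -0.536  0.1  ]
 [ 0.323 -0.633  0.1  ]
 [ 0.023 -0.548  0.1  ]]
0.2 [[ 0.304 -0.495  0.2  ]
 [ 0.313 -0.584  0.2  ]
 [ 0.035 -0.506  0.2  ]]
(array([ 0.32180111, -0.63887266,  0.02567294]), np.float64(0.08360377198782953)) (array([ 0.28801197, -0.41413337,  0.35099421]), np.float64(0.02340075164997855))
[[ 0.40849919 -0.47699097  0.15      ]] [[ 0.31321371 -0.585838    0.        ]]
```

The drawer unit's corner is near (0.31,-0.55), clear of the gripper. I'm descending on the last dish.

>>> jog_arm(plan=[0,-0.003,-0.15,0,0,0,1,0,-0.003,-0.3,0,0,0,1,0,-0.003,-0.45,0,0,0,1,0,-0.003,-0.55,0,0,0,1,0,-0.003,-0.58,0,0,0,1])

```text
clock: 26.27
ee_pos: [0.4341, -0.4057, 0.0057]
eef_rot: [0.966, 0.26, -0.002, -0.003]
wrist_force: [-0.6, 0.0, 0.6]
grip_width: 0.088
```

>>> jog_arm(plan=[0,0,-0.018,0,0,0,1,0,0,-0.018,0,0,0,0.2,0,0,-0.018,0,0,0,-0.2,0,0,-0.018,0,0,0,-1,0,0,-0.018,0,0,0,-1])

```text
clock: 26.68
ee_pos: [0.4369, -0.4104, 0.0068]
eef_rot: [0.966, 0.259, 0.001, 0.001]
wrist_force: [-0.8, 0.3, 0.8]
grip_width: 0.0637
```

>>> jog_arm(plan=[0,0,0,0,0,0,-1,0,0,0,0,0,0,-1,0,0,0,0,0,0,-1,0,0,0,0,0,0,-1])

```text
clock: 27.02
ee_pos: [0.4367, -0.4104, 0.0065]
eef_rot: [0.966, 0.259, 0.0, 0.001]
wrist_force: [-1.1, 0.8, 7.2]
grip_width: 0.0594
```

```bash
python3 st.py
```

```text
t 27.02 p [ 0.4367 -0.4104  0.0065] xyaw 30.0 tilt [ 0.0014 -0.0014 -1.    ] F [-1.1  0.8  7.2] w 0.0594
```

>>> jog_arm(plan=[0,0,0.03,0,0,0,-1,0,0,0.08,0,0,0,-1,0,0,0.18,0,0,0,-1,0,0,0.32,0,0,0,-1,0,0,0.44,0,0,0,-1])

```text
clock: 27.43
ee_pos: [0.4359, -0.4095, 0.1176]
eef_rot: [0.966, 0.259, 0.0, 0.0]
wrist_force: [1.5, -0.4, -0.6]
grip_width: 0.0593
```

>>> jog_arm(plan=[0.002,0.06,0,0,0,0,-1,0.007,0.15,0,0,0,0,-1,0.012,0.25,0,0,0,0,-1,0.016,0.35,0,0,0,0,-1,0.02,0.45,0,0,0,0,-1])

```text
clock: 27.85
ee_pos: [0.4409, -0.2963, 0.1164]
eef_rot: [0.966, 0.259, 0.0, 0.0]
wrist_force: [0.8, -0.2, 0.0]
grip_width: 0.0595
```

>>> jog_arm(plan=[0.004,0.1,0,0,0,0,-1,0.008,0.2,0,0,0,0,-1,0.012,0.28,0,0,0,0,-1,0.016,0.326,0,0,0,0,-1,0.016,0.326,0,0,0,0,-1])

```text
clock: 28.27
ee_pos: [0.4456, -0.2132, 0.1161]
eef_rot: [0.965, 0.261, 0.0, -0.0]
wrist_force: [0.3, 0.3, -0.6]
grip_width: 0.0589
```

>>> jog_arm(plan=[0,0,-0.03,0,0,0,-1,0,0,-0.06,0,0,0,-1,0,0,-0.08,0,0,0,-1,0,0,-0.1,0,0,0,-1,0,0,-0.1,0,0,0,-1])

```text
clock: 28.68
ee_pos: [0.444, -0.2162, 0.0888]
eef_rot: [0.966, 0.258, -0.001, -0.001]
wrist_force: [0.7, 0.4, 0.0]
grip_width: 0.059
```

```bash
python3 ov.py w18 .070
```

```text
t 28.68 p [ 0.444  -0.2162  0.0888] xyaw 29.94 tilt [-2.1e-03  8.0e-04 -1.0e+00] F [0.7 0.4 0. ] w 0.059
```

View pics/w18o.png

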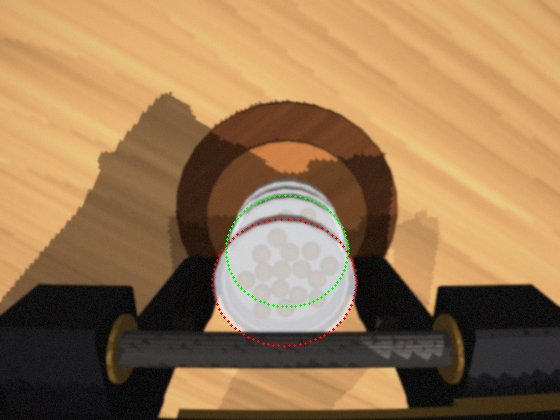

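>>> jog_arm(plan=[0,0,-0.015,0,0,0,-1,0,0,-0.03,0,0,0,-1,0,0,-0.042,0,0,0,-1,0,0,-0.048,0,0,0,-1,0,0,-0.048,0,0,0,-1])

```text
clock: 29.15
ee_pos: [0.4448, -0.2155, 0.0778]
eef_rot: [0.966, 0.259, -0.0, -0.0]
wrist_force: [0.2, 0.2, -0.3]
grip_width: 0.0592
```

>>> jog_arm(plan=[0,0,0,0,0,0,-1,0,0,0,0,0,0,-1])

```text
clock: 29.32
ee_pos: [0.4451, -0.2157, 0.0783]
eef_rot: [0.966, 0.259, 0.0, 0.0]
wrist_force: [0.6, -0.2, -1.2]
grip_width: 0.0591
```

```bash
python3 st.py
```

```text
t 29.32 p [ 0.4451 -0.2157  0.0783] xyaw 30.02 tilt [ 2.e-04 -1.e-04 -1.e+00] F [ 0.6 -0.2 -1.2] w 0.0591
```

>>> jog_arm(plan=[0.002,-0.003,-0.002,0,0,0,-1,0.002,-0.003,-0.004,0,0,0,-1,0.002,-0.003,-0.006,0,0,0,-1,0.002,-0.003,-0.006,0,0,0,-1])

```text
clock: 29.65
ee_pos: [0.4454, -0.2164, 0.0767]
eef_rot: [0.966, 0.259, -0.0, -0.0]
wrist_force: [-0.3, 0.0, 0.1]
grip_width: 0.0589
```

>>> jog_arm(plan=[0,0,-0.002,0,0,0,-1,0,0,-0.003,0,0,0,-1,0,0,-0.003,0,0,0,-1])

```text
clock: 29.9
ee_pos: [0.4455, -0.2165, 0.0765]
eef_rot: [0.966, 0.259, -0.0, 0.0]
wrist_force: [-2.3, 0.4, 7.2]
grip_width: 0.0593
```

Contact at 0.0765. Releasing.

>>> jog_arm(plan=[0,0,0,0,0,0,0.7,0,0,0,0,0,0,0.7,0,0,0,0,0,0,0.7,0,0,0.1,0,0,0,0.7,0,0,0.25,0,0,0,0.8])

```text
clock: 30.32
ee_pos: [0.443, -0.2153, 0.1365]
eef_rot: [0.966, 0.259, -0.003, -0.002]
wrist_force: [0.8, -0.3, 0.7]
grip_width: 0.0782
```

>>> jog_arm(plan=[0,0,0.15,0,0,0,1,0,0,0.3,0,0,0,1,0,0,0.36,0,0,0,1,0,0,0.36,0,0,0,1,0,0,0.36,0,0,0,1])

```text
clock: 30.73
ee_pos: [0.4457, -0.2168, 0.2289]
eef_rot: [0.966, 0.259, 0.001, 0.001]
wrist_force: [0.2, -0.2, -1.0]
grip_width: 0.0881
```

```bash
python3 wl.py w19 .086; python3 - <<'E'
from st import *
snap('top','t19');im=snap('scene','s19'); cv2.imwrite('pics/s19c.png',cv2.resize(im[150:260,90:390],(780,286),interpolation=cv2.INTER_CUBIC))
E
```

```text
t 30.73 p [ 0.4457 -0.2168  0.2289] xyaw 29.99 tilt [ 0.0013 -0.001  -1.    ] F [ 0.2 -0.2 -1. ] w 0.0881
[ 0.4474 -0.2152] 64.4 68.6 [284. 188.]
```

View pics/w19.png

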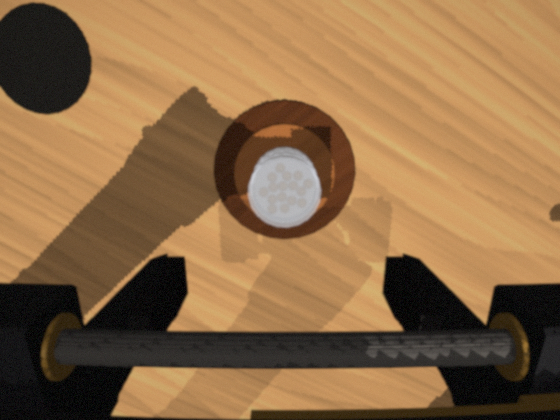

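View pics/s19c.png

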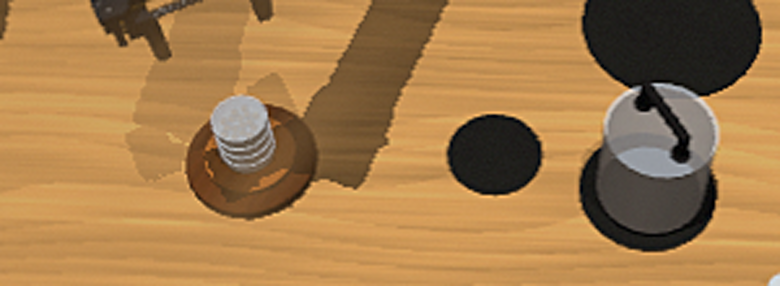

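View pics/t19.png

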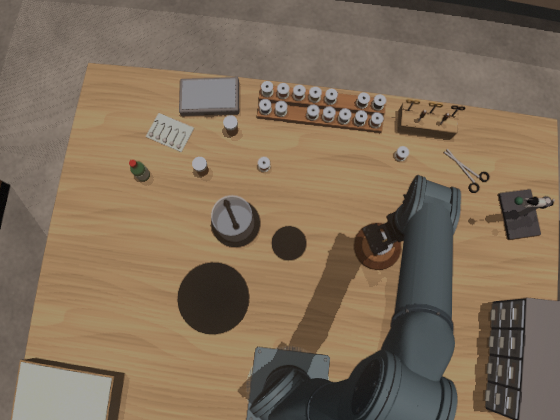

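A neat stack of four is on the plinth, the cover is upright on the mat, and no other dish is visible. I'm going back to the cover handle.

>>> jog_arm(plan=[0.03,0.8,0,0,0,0,1,0.03,0.8,0,0,0,0,1,0.03,0.8,0,0,0,0,1,0.03,0.8,0,0,0,0,1,0.03,0.8,0,0,0,0,1])

```text
clock: 31.3
ee_pos: [0.4518, -0.0133, 0.2273]
eef_rot: [0.966, 0.26, -0.001, -0.001]
wrist_force: [0.8, -0.8, 0.6]
grip_width: 0.0882
```

>>> jog_arm(plan=[0.03,0.8,0,0,0,0,1,0.03,0.8,0,0,0,0,1,0.03,0.8,0,0,0,0,1,0.03,0.8,0,0,0,0,1,0.03,0.8,0,0,0,0,1])

```text
clock: 31.72
ee_pos: [0.4592, 0.1867, 0.2272]
eef_rot: [0.966, 0.26, -0.001, -0.001]
wrist_force: [0.2, 0.4, -0.0]
grip_width: 0.0879
```

>>> jog_arm(plan=[0.007,0.136,0,0,0,0,1,0.007,0.136,-0.08,0,0,0,1,0.007,0.136,-0.16,0,0,0,1,0.007,0.136,-0.16,0,0,0,1,0.007,0.136,-0.16,0,0,0,1])

```text
clock: 32.13
ee_pos: [0.4609, 0.217, 0.1869]
eef_rot: [0.966, 0.259, -0.002, 0.0]
wrist_force: [-0.3, 0.1, 0.4]
grip_width: 0.0883
```

```bash
python3 - <<'E'
from st import *
s=show(); snap('wrist','w20'); C=cam('wrist',s); print(proj(C,[[.4624,.2172,.149]]))
E
```

```text
t 32.13 p [0.4609 0.217  0.1869] xyaw 30.04 tilt [-0.0042 -0.0015 -1.    ] F [-0.3  0.1  0.4] w 0.0883
[[285.8605832  238.92126195]]
```

View pics/w20.png

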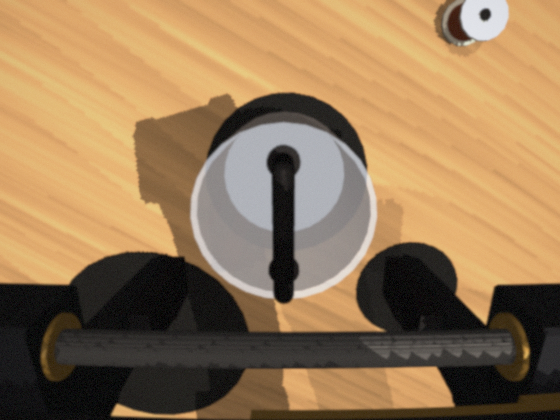

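The handle is centred at u≈284. I'm descending to the same grasp height and gripping at 25 N.

>>> jog_arm(plan=[0,0,-0.08,0,0,0,1,0,0,-0.16,0,0,0,1,0,0,-0.22,0,0,0,0.5,0,0,-0.234,0,0,0,0,0,0,-0.234,0,0,0,-0.4], newtons=25)

```text
clock: 32.6
ee_pos: [0.4622, 0.2172, 0.13]
eef_rot: [0.966, 0.259, -0.0, 0.0]
wrist_force: [-0.3, -0.7, 0.2]
grip_width: 0.0705
```

>>> jog_arm(plan=[0,0,0,0,0,0,-1,0,0,0,0,0,0,-1,0,0,0,0,0,0,-1,0,0,0,0,0,0,-1,0,0,0,0,0,0,-1])

```text
clock: 33.02
ee_pos: [0.4625, 0.2177, 0.1305]
eef_rot: [0.966, 0.259, 0.0, -0.0]
wrist_force: [-0.2, 0.9, 0.2]
grip_width: 0.037
```

>>> jog_arm(plan=[0,0,0,0,0,0,-1,0,0,0,0,0,0,-1,0,0,0,0,0,0,-1,0,0,0,0,0,0,-1,0,0,0,0,0,0,-1])

```text
clock: 33.43
ee_pos: [0.4621, 0.2178, 0.13]
eef_rot: [0.966, 0.259, -0.0, -0.0]
wrist_force: [0.3, 1.1, -0.0]
grip_width: 0.0106
```

>>> jog_arm(plan=[0,0,0,0,0,0,-1,0,0,0,0,0,0,-1])

```text
clock: 33.6
ee_pos: [0.4621, 0.2179, 0.13]
eef_rot: [0.966, 0.259, -0.0, -0.0]
wrist_force: [-1.0, 0.5, 0.6]
grip_width: 0.0101
```

```bash
python3 st.py
```

```text
t 33.6 p [0.4621 0.2179 0.13  ] xyaw 30.03 tilt [-1.e-04  3.e-04 -1.e+00] F [-1.   0.5  0.6] w 0.0101
```

>>> jog_arm(plan=[0,0,0.02,0,0,0,-1,0,0,0.04,0,0,0,-1,0,0,0.06,0,0,0,-1,0,0,0.06,0,0,0,-1,0,0,0.06,0,0,0,-1])

```text
clock: 34.02
ee_pos: [0.4625, 0.2175, 0.1454]
eef_rot: [0.966, 0.259, 0.0, 0.0]
wrist_force: [-0.0, -0.4, -3.6]
grip_width: 0.0108
```

```bash
python3 - <<'E'
from st import *
s=show(); im=snap('wrist','w21'); C=cam('wrist',s)
R=Ro.from_quat(s['eef_rot']).as_matrix();p=np.array(s['ee_pos'])
a=np.linspace(0,2*np.pi,160)
for dx,col in((0,(0,0,255)),(.004,(0,255,0))):
  for dz,r in((-.011,.058),):
    c=p+R@[dx,0,0]
    for q in proj(C,np.c_[c[0]+r*np.cos(a),c[1]+r*np.sin(a),0*a+p[2]+dz]): cv2.circle(im,(int(q[0]),int(q[1])),0,col,-1)
cv2.imwrite('pics/w21o.png',cv2.resize(im[100:320,140:430],None,fx=2.5,fy=2.5,interpolation=cv2.INTER_NEAREST))
E
```

```text
t 34.02 p [0.4625 0.2175 0.1454] xyaw 30.0 tilt [ 8.e-04  1.e-04 -1.e+00] F [-0.  -0.4 -3.6] w 0.0108
```

View pics/w21o.png

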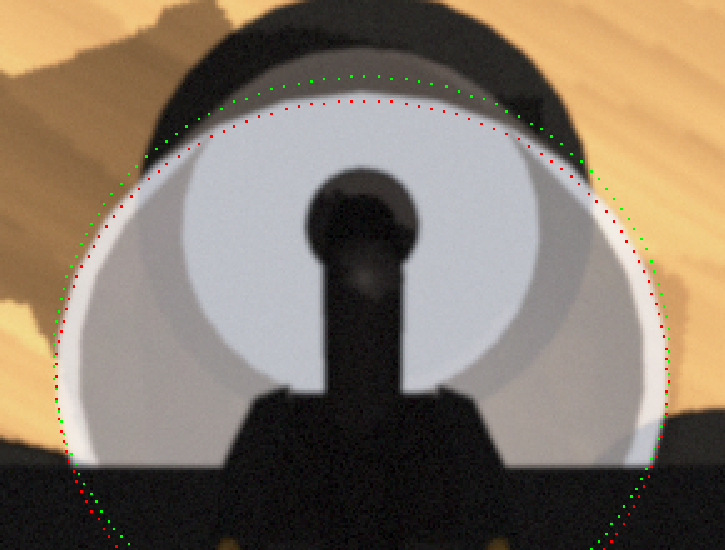

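The cover hangs level, its centre about 1.3 mm forward of the TCP in tool-x and about 0 in tool-y. I'm lifting clear and carrying it to the stand.

>>> jog_arm(plan=[0,0,0.08,0,0,0,-1,0,0,0.18,0,0,0,-1,0,0,0.3,0,0,0,-1,0,0,0.4,0,0,0,-1,0,0,0.46,0,0,0,-1])

```text
clock: 34.48
ee_pos: [0.4628, 0.2181, 0.2625]
eef_rot: [0.966, 0.259, 0.001, -0.0]
wrist_force: [0.3, -0.6, -2.2]
grip_width: 0.0107
```

>>> jog_arm(plan=[0,-0.05,0,0,0,0,-1,-0.005,-0.14,0,0,0,0,-1,-0.01,-0.25,0,0,0,0,-1,-0.015,-0.37,0,0,0,0,-1,-0.02,-0.49,0,0,0,0,-1])

```text
clock: 34.9
ee_pos: [0.4566, 0.0939, 0.2597]
eef_rot: [0.966, 0.259, -0.0, 0.0]
wrist_force: [0.6, -0.9, -2.0]
grip_width: 0.0104
```

>>> jog_arm(plan=[-0.005,-0.12,0,0,0,0,-1,-0.01,-0.24,0,0,0,0,-1,-0.015,-0.36,0,0,0,0,-1,-0.02,-0.48,0,0,0,0,-1,-0.025,-0.6,0,0,0,0,-1])

```text
clock: 35.32
ee_pos: [0.4504, -0.0564, 0.2598]
eef_rot: [0.966, 0.259, -0.0, 0.0]
wrist_force: [0.5, 0.2, -4.5]
grip_width: 0.0105
```

>>> jog_arm(plan=[-0.005,-0.12,0,0,0,0,-1,-0.01,-0.24,0,0,0,0,-1,-0.015,-0.36,0,0,0,0,-1,-0.02,-0.46,0,0,0,0,-1,-0.025,-0.54,0,0,0,0,-1])

```text
clock: 35.73
ee_pos: [0.4439, -0.1923, 0.2597]
eef_rot: [0.966, 0.258, -0.0, 0.0]
wrist_force: [-0.4, -0.2, -2.5]
grip_width: 0.0106
```

>>> jog_arm(plan=[-0.002,-0.07,0,0,0,0,-1,-0.002,-0.107,0,0,0,0,-1,-0.002,-0.107,0,0,0,0,-1,-0.002,-0.107,0,0,0,0,-1,-0.002,-0.107,0,0,0,0,-1])

```text
clock: 36.15
ee_pos: [0.4444, -0.2151, 0.2598]
eef_rot: [0.966, 0.26, -0.0, -0.0]
wrist_force: [-0.2, 0.4, -2.3]
grip_width: 0.0106
```

```bash
cat > cov.py <<'E'
from st import *
import sys
n=sys.argv[1]
s=show(); im=snap('wrist',n); C=cam('wrist',s)
R=Ro.from_quat(s['eef_rot']).as_matrix();p=np.array(s['ee_pos'])
a=np.linspace(0,2*np.pi,160)
c=p+R@[.0013,0,0]; print('cover centre',c)
for x,y,z,r,col in((c[0],c[1],p[2]-.011,.058,(0,0,255)),(c[0],c[1],p[2]-.127,.058,(0,255,255)),(.4457,-.216,.014,.072,(0,255,0)),(.4457,-.2165,.086,.03,(255,0,0))):
    for q in proj(C,np.c_[x+r*np.cos(a),y+r*np.sin(a),0*a+z]): cv2.circle(im,(int(q[0]),int(q[1])),0,col,-1)
cv2.imwrite(f'pics/{n}o.png',cv2.resize(im[60:340,120:440],None,fx=2,fy=2,interpolation=cv2.INTER_NEAREST))
E
python3 cov.py w22; python3 -c "
from st import *
snap('scene','s22');snap('top','t22')"
```

```text
t 36.15 p [ 0.4444 -0.2151  0.2598] xyaw 30.12 tilt [-2.e-04  8.e-04 -1.e+00] F [-0.2  0.4 -2.3] w 0.0106
cover centre [ 0.44552575 -0.2144644   0.25984486]
```

View pics/w22o.png

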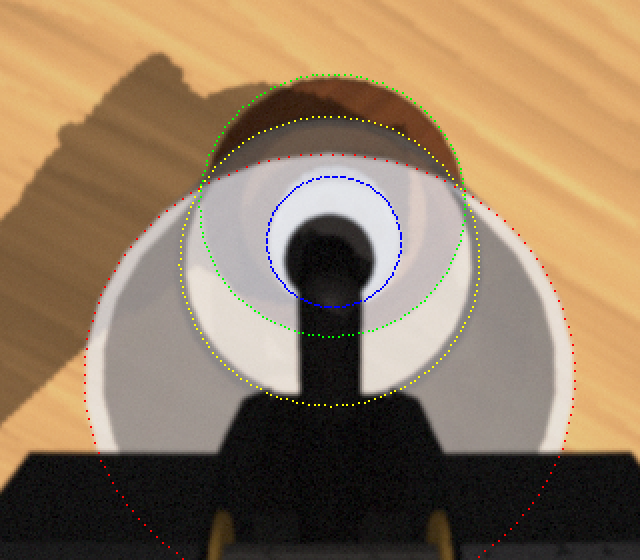

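View pics/s22.png

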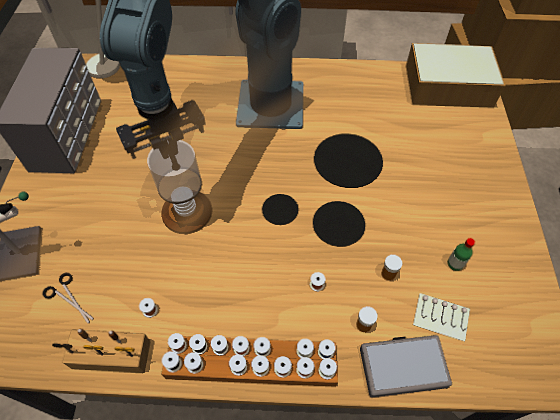

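The predicted rings match: foot, rim, cover top and stack are concentric within about 1–2 px, and the scene view shows the cover hanging directly above the stack. I'm lowering part way.

>>> jog_arm(plan=[0,0,-0.06,0,0,0,-1,0,0,-0.14,0,0,0,-1,0,0,-0.22,0,0,0,-1,0,0,-0.3,0,0,0,-1,0,0,-0.34,0,0,0,-1])

```text
clock: 36.72
ee_pos: [0.4432, -0.2156, 0.1731]
eef_rot: [0.966, 0.259, -0.001, -0.001]
wrist_force: [-0.7, -0.9, -3.3]
grip_width: 0.0106
```

>>> jog_arm(plan=[0,0,-0.03,0,0,0,-1,0,0,-0.05,0,0,0,-1,0,0,-0.06,0,0,0,-1,0,0,-0.06,0,0,0,-1,0,0,-0.06,0,0,0,-1])

```text
clock: 37.13
ee_pos: [0.4447, -0.2169, 0.1606]
eef_rot: [0.966, 0.259, 0.0, 0.0]
wrist_force: [0.1, 0.0, -2.7]
grip_width: 0.0107
```

```bash
python3 cov.py w23; python3 -c "
from st import *
im=snap('scene','s23');cv2.imwrite('pics/s23c.png',cv2.resize(im[110:250,100:280],None,fx=4,fy=4,interpolation=cv2.INTER_CUBIC))"
```

```text
t 37.13 p [ 0.4447 -0.2169  0.1606] xyaw 30.01 tilt [ 1.1e-03 -6.0e-04 -1.0e+00] F [ 0.1  0.  -2.7] w 0.0107
cover centre [ 0.44585959 -0.21621152  0.16061944]
```

View pics/w23o.png

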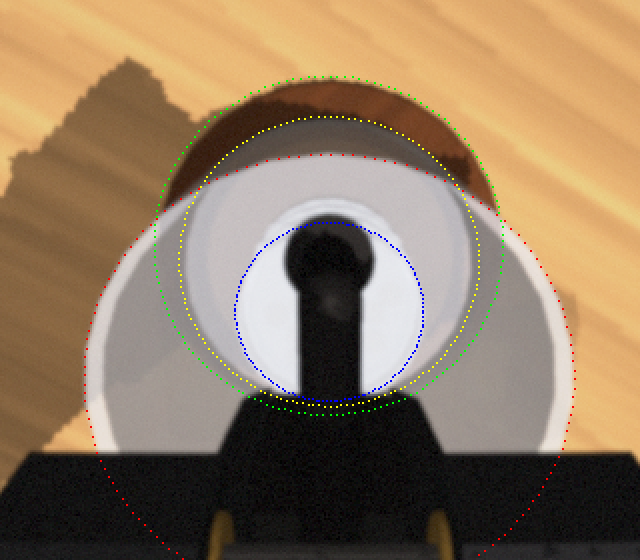

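View pics/s23c.png

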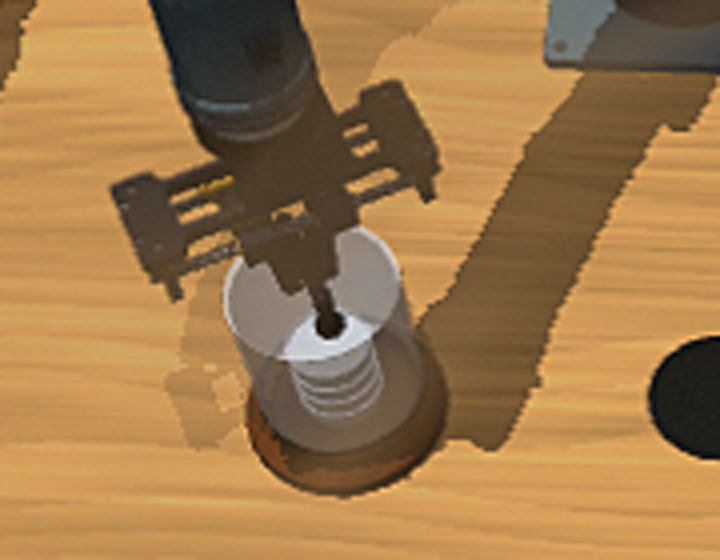

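Aligned, with the rim about 12 mm above the plinth. I'm lowering slowly.

>>> jog_arm(plan=[0,0,-0.01,0,0,0,-1,0,0,-0.02,0,0,0,-1,0,0,-0.03,0,0,0,-1,0,0,-0.04,0,0,0,-1,0,0,-0.044,0,0,0,-1])

```text
clock: 37.65
ee_pos: [0.4439, -0.2166, 0.1485]
eef_rot: [0.966, 0.259, -0.0, -0.0]
wrist_force: [0.4, -0.3, -2.4]
grip_width: 0.0103
```

>>> jog_arm(plan=[0,0,-0.006,0,0,0,-1,0,0,-0.012,0,0,0,-1,0,0,-0.016,0,0,0,-1,0,0,-0.018,0,0,0,-1])

```text
clock: 37.98
ee_pos: [0.4442, -0.2167, 0.1443]
eef_rot: [0.966, 0.259, -0.0, -0.0]
wrist_force: [-0.4, -1.4, -3.1]
grip_width: 0.0105
```

The rim is now below the plinth's top with no contact force. I'm creeping the last 3 mm.

>>> jog_arm(plan=[0,0,-0.003,0,0,0,-1,0,0,-0.006,0,0,0,-1,0,0,-0.009,0,0,0,-1,0,0,-0.009,0,0,0,-1])

```text
clock: 38.32
ee_pos: [0.4442, -0.2166, 0.1421]
eef_rot: [0.966, 0.259, -0.0, -0.0]
wrist_force: [-0.8, 0.3, -2.3]
grip_width: 0.0107
```

>>> jog_arm(plan=[0,0,-0.002,0,0,0,-1,0,0,-0.004,0,0,0,-1,0,0,-0.004,0,0,0,-1])

```text
clock: 38.57
ee_pos: [0.4442, -0.2167, 0.1411]
eef_rot: [0.966, 0.259, -0.0, -0.0]
wrist_force: [0.6, 0.2, -3.3]
grip_width: 0.0105
```

>>> jog_arm(plan=[0,0,-0.002,0,0,0,-1,0,0,-0.004,0,0,0,-1,0,0,-0.004,0,0,0,-1])

```text
clock: 38.82
ee_pos: [0.4442, -0.2165, 0.1408]
eef_rot: [0.966, 0.259, -0.0, 0.0]
wrist_force: [-3.2, 1.8, 5.7]
grip_width: 0.0105
```

Seated: F_z went from −3.3 to +5.7 N at z 0.1408, where 0.141 was expected. I'm releasing.

>>> jog_arm(plan=[0,0,0,0,0,0,-0.5,0,0,0,0,0,0,-0.5,0,0,0,0,0,0,-0.2,0,0,0,0,0,0,0,0,0,0,0,0,0,0])

```text
clock: 39.23
ee_pos: [0.4444, -0.2167, 0.1402]
eef_rot: [0.966, 0.259, 0.0, 0.0]
wrist_force: [0.1, -0.3, -0.3]
grip_width: 0.0399
```

>>> jog_arm(plan=[0,0,0.05,0,0,0,0.2,0,0,0.15,0,0,0,0.5,0,0,0.3,0,0,0,1,0,0,0.45,0,0,0,1,0,0,0.45,0,0,0,1])

```text
clock: 39.65
ee_pos: [0.448, -0.2179, 0.2592]
eef_rot: [0.966, 0.259, 0.004, 0.004]
wrist_force: [1.5, -0.3, -0.6]
grip_width: 0.0732
```

>>> jog_arm(plan=[0,0.7,0,0,0,0,1,0,0.7,0,0,0,0,1,0,0.7,0,0,0,0,1,0,0.7,0,0,0,0,1,0,0.7,0,0,0,0,1])

```text
clock: 40.07
ee_pos: [0.4441, -0.0348, 0.253]
eef_rot: [0.965, 0.263, 0.001, -0.001]
wrist_force: [-0.2, 0.9, 0.6]
grip_width: 0.088
```

```bash
python3 - <<'E'
from st import *
show()
a=snap('top','t24');b=snap('scene','s24')
ang=np.linspace(0,2*np.pi,90)
for n,im,cr in(('top',a,(200,285,335,425)),('scene',b,(145,240,140,235))):
    C=cam(n); v=cv2.resize(im,None,fx=4,fy=4,interpolation=cv2.INTER_CUBIC)
    raw=v.copy()
    for S,zz,col in((.072,.014,(0,255,0)),(.058,.13,(255,0,0)),(.058,.016,(0,0,255))):
        for p in proj(C,np.c_[.4457+S*np.cos(ang),-.2155+S*np.sin(ang),0*ang+zz]): cv2.circle(v,tuple(int(x) for x in p*4+2),0,col,-1)
    y0,y1,x0,x1=[4*k for k in cr]; cv2.imwrite(f'pics/f_{n}.png',cv2.hconcat([raw[y0:y1,x0:x1],v[y0:y1,x0:x1]]))
E
```

```text
t 40.07 p [ 0.4441 -0.0348  0.253 ] xyaw 30.49 tilt [ 0.0011  0.0022 -1.    ] F [-0.2  0.9  0.6] w 0.088
```

View pics/f_top.png

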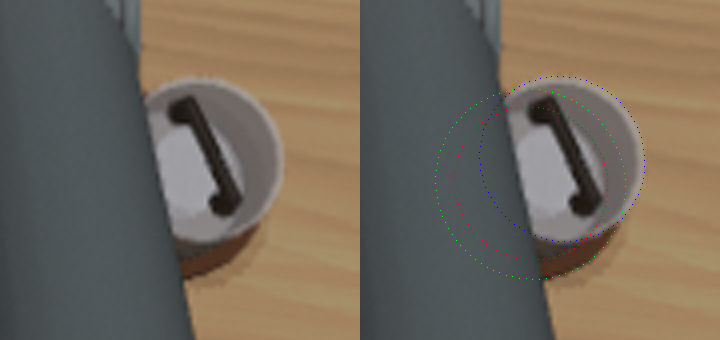

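View pics/f_scene.png

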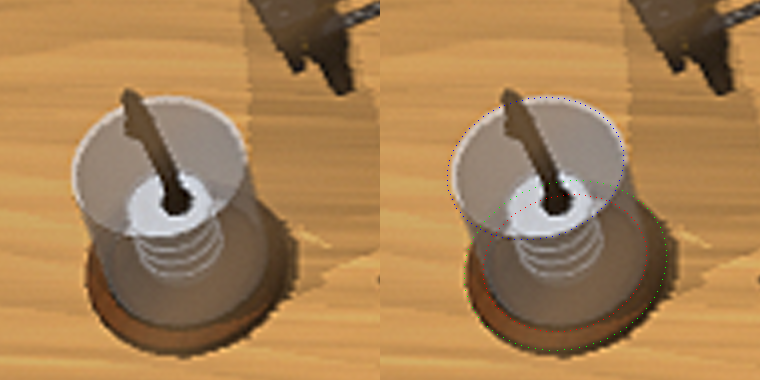

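View pics/s24.png

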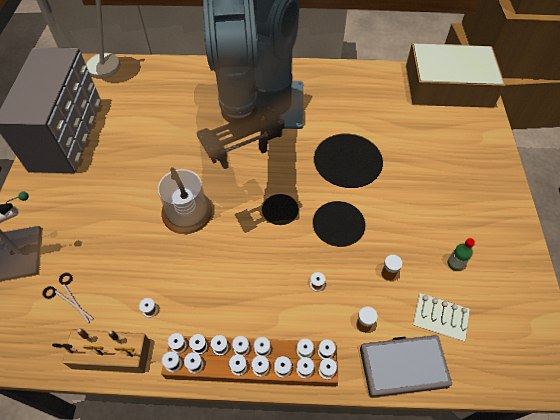

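View pics/t24.png

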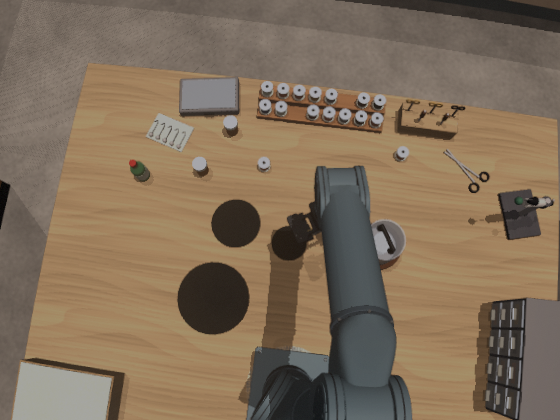

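The cover is seated and concentric with the foot in both views, with the four-dish stack inside and no other dish on the bench. The spools, vials and glue bottle are in place. I'll let the arm settle and hand in.

>>> jog_arm(plan=[0,0,0,0,0,0,1,0,0,0,0,0,0,1,0,0,0,0,0,0,1,0,0,0,0,0,0,1])

```text
clock: 40.5
ee_pos: [0.4442, -0.0431, 0.2526]
eef_rot: [0.966, 0.258, -0.0, 0.0]
wrist_force: [-0.5, -2.0, -0.3]
grip_width: 0.088
```

```bash
python3 -c "
from st import *
show(); print(close_job())"
```

```text
t 40.5 p [ 0.4442 -0.0431  0.2526] xyaw 29.86 tilt [-3.e-04 -2.e-04 -1.e+00] F [-0.5 -2.  -0.3] w 0.088
the job is handed in; nothing more can be done
None
```

The bench is tidied and the job is handed in at 40.5 s. I stood the cover on the 150 mm mat and stacked the dishes on the plinth. Then I put the cover back over them, seated on the stand. I found four dishes, and no fifth showed in any view.

**What the last checks showed:**
- **Cover:** it stands concentric with the stand foot to about 1–2 mm in the scene view. In the top view the arm hid part of the foot, and what could be seen agreed. It touched down at the expected height, and the measured wrist force there was about 6 N.
- **Stack:** the dishes sit flat and neat. The wrist-camera outlines after the third and fourth dishes read 64–69 mm across instead of 60 mm. I put that down to the sides of the lower dishes showing in the view.
- **Grip:** the dishes were held at 22 N, and no knock to any dish was seen.
- **Other items:** the spools, vials and glue bottle look unmoved by eye; I did not re-measure them.

**One disagreement:** an early wrist-camera reading of the cover's position was about 5 mm off the fixed cameras. It went away on the next, closer view.

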